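# Make up the lapping kit

## Robot

A 7-joint arm with a two-finger parallel gripper is mounted at the origin on the work surface. World frame = base frame: x ahead of the robot, y to its left, z up, the work surface at z = 0. Lengths are in mm, angles in rad, forces in N, time in s.
With the tool pointing down it reaches from about 425 to 800 mm from the base axis. Payload 8.3 kg.
Tool frame: the origin (TCP) lies at the centre of the arm's flange, where the gripper is bolted on; the fingertips stand 173 mm ahead of it and the grasp point (between the pads) lies 155 mm ahead of it (tips_ahead is the distance from the TCP to the fingertips, in mm); z points along the fingers, x is the direction in which the jaws open and shut, and the axes are right-handed (so a half turn about z gives the same grasp; the last joint's range is limited). The gripper opens to 85 mm and grips with 20 to 120 N. Pads are 22 mm wide; open, the fingers measure 114 mm over their backs; the gripper's body (76 mm by 85 mm) begins 54 mm behind the grasp point. The pads swing forward as they close: fully open they stand 13 mm farther back than shut.
Start: joints at [1.187, 0.383, 0.016, 1.37, -0.006, 1.388, -0.046], TCP at [197.109, -593.097, 404.679] pointing down, gripper open.
Joint ranges: [-2.95, 2.95], [-0.25, 2.06], [-1.52, 1.56], [0.18, 2.33], [-1.44, 4.58], [0.02, 2.06], [-3.01, 3.01]. Speed limits (rad/s): [2.39, 2.39, 3.01, 3.01, 3.14, 3.14, 3.14].

## Interface

Orientations are given as a unit quaternion [x, y, z, w].
In Python, from bench import observe, grab_frame, hand_in, tips_ahead gives the robot as it stands. The module is installed in compiled form; this text tells all that it offers.
- The arm moves only by the tool play_rows, never from a script. Its argument "rows" is text: rows parted by semicolons, each of 6 numbers parted by spaces: the shift along the tool's x, y, z each as a share of 0.5 m, from -1 to 1, then the turn, a rotation vector about the tool's x, y, z each as a share of 1.5 rad, from -1 to 1. In form: dx dy dz wx wy wz; .... A call has 1 to 12 rows; each row is the pose to reach, as a shift and turn from the pose commanded when the call began, along the tool's axes at that moment; what a row does not reach only later rows make up. A row lasts 1/12 s, in which the tool goes at most 41.7 mm and 7.16 degrees, less where a joint would pass 70% of its speed; a pose out of reach is approached as far as the arm can. A call with a number of a shift or a turn outside -1 to 1 is refused whole. A call with a gripper value outside its range is refused whole. "fingers" is the opening in per cent of the stroke, from 0 (shut) to 100 (fully open), set as the call begins (left out, the last holds). The fingers move at their own pace and stop on an object; "newtons" is the grip in N (left out, the last holds). Time passes only in rows, so rows that repeat a pose let the fingers close. It gives the time, the measured TCP pose, the force and the opening at its end, in the units of the state.
- observe(): the state, without advancing time (a new reading comes with each control period).
- grab_frame(name): name is "scene" or "top" or "wrist"; returns a dict with "frame" (400x640x3 uint8, red, green, blue), "depth" (400x640 float32, mm along the optical axis (not along the pixel's ray), 0 where there is no reading), "vfov" (degrees; the focal length in pixels is half the picture's height over the tangent of half this angle, whatever the lens; pixels are square), "cx", "cy" (the principal point, pixels), "k1" (the pictures are not rectified: a ray, as slopes to the right and down, at radius r is drawn at 1 + k1 r^2 times it, then the intrinsics apply), "cam_to_world" (4x4, takes a point from camera to world coordinates). Camera axes: x right, y down, z forward; pixel columns grow to the right and rows downward; lengths in mm; the calibration is good to about 2 mm. A picture is of the moment at which its call begins.
- hand_in(): hands the job in, once; it reports no verdict.
The state is a dict: "t": time; "joint_positions": joint angles; "qvel": joint speeds; "effort": joint torques, N m; "position": TCP position; "orientation": TCP orientation; "contact_force": force on the tool from outside, world axes, zero at the start; "torque": the same for the moment, N m; "finger_gap": finger opening in mm.
Only numpy, scipy, OpenCV 4.12 (cv2) and the standard library are available. Lean on these libraries where they do the work, as an engineer would, in place of code of your own. Each camera call takes 0.05 s, during which the arm holds its last target.

## Task

Make up the lapping kit: shake the small white jar of polishing slurry by pressing it upright on the shaker's sprung head until the head is fully down and holding it down for about a second, then stand it in the round seat of the rack, and slide every polishing paddle from the plate blade first into a slot of its own, fully home with the handle's shoulder against the rack's face. When all are loaded, close the rack's dust cover fully, and leave everything else on the bench where it is.

Things in the scene. Friction and masses are not known exactly. Their poses are not given: they have to be found in the camera images.
- rack: grey slotted block fixed to the bench, 75 deep (x), 210 wide (y), 70 high, yaw varies. Origin at the centre of the block's underside; +x points from its slotted front face (the plane x = -37.5) to its back. Four slots open in the front face; a round jar seat stands beside its +y end and a hinged dust cover is on top
- slot0 (a point): centre of the mouth of the slot nearest the rack's -y end, at the level of the slot's floor, 41 above the table. The four equal level slots lie at rack y = -81, -27, +27, +81; each is 36 wide, 9 high, 65 deep, open to the rack's -x; a black strip on the block's top, as wide as the slot, lies over each
- seat (a point): centre of the floor (6 above the table) of the round jar seat, 163 to +y of the rack's middle; a rim 66 across inside, 76 outside, standing 6 above that floor
- cover (a joint): steel dust cover, rad: 0 = closed, level over the block; 1.57 = upright; up to 1.95 = leaning back. Panel 95 deep, 200 wide, 5 thick; a 12 lip along its free edge points down when closed, to 64 above the table. Stays where it is left (stiff hinge, 0.25 N m: 3 to 5 N at the edge); no knob: push it over from behind, then down
- cover_edge (a point): middle of the cover's free edge, on its outer (upper when closed) face; its axes turn with the cover: z is the outward normal of the outer face, -x points from the hinge to the free edge
- cover_hinge (a point): middle of the hinge axis, at the back of the rack: 41.5 behind the rack's origin (+x), 76 above the table; the axis runs along the rack's y. The outer face of the panel lies 5 off the plane through this axis
- mixer: grey bottle shaker, a box 110 x 110, 48 high, with a round rubber head on top; fixed; origin at the centre of its underside
- pad (a joint): how far the shaker's sprung head is pressed down, m: 0 = up, 0.010 = fully down. The spring takes 3 N to start and 13 N fully down; the jar's own weight hardly moves it
- pad_top (a point): centre of the floor of the dished head on which the jar stands, 69 above the table when up; rim 64 across inside, 72 outside, 4 high above that floor
- jar: white round jar, closed, standing upright, straight side 56 across up to 60, dark cap 50 across from 64 to 78 (total height 78), 0.15 to 0.3 kg; origin at the centre of its underside, z up
- plate: fixed aluminium plate, 250 (x) x 320 (y), 4 thick, on which the paddles lie at the start; origin at the centre of its underside
- paddle0: flat polishing paddle: steel blade 60 long, 28 wide, 4 thick; wooden handle 90 long, 16 wide, 14 high; undersides flush; lies flat. Origin on the underside's centreline at the shoulder, where handle meets blade; +x to the blade's tip, -x along the handle, z up. Centre of mass 10 to +x of the origin, 0.11 kg. Two to four of paddles 0 to 3 are present
- paddle1: flat polishing paddle: steel blade 60 long, 28 wide, 4 thick; wooden handle 90 long, 16 wide, 14 high; undersides flush; lies flat. Origin on the underside's centreline at the shoulder, where handle meets blade; +x to the blade's tip, -x along the handle, z up. Centre of mass 10 to +x of the origin, 0.11 kg. Two to four of paddles 0 to 3 are present
- paddle2: flat polishing paddle: steel blade 60 long, 28 wide, 4 thick; wooden handle 90 long, 16 wide, 14 high; undersides flush; lies flat. Origin on the underside's centreline at the shoulder, where handle meets blade; +x to the blade's tip, -x along the handle, z up. Centre of mass 10 to +x of the origin, 0.11 kg. Two to four of paddles 0 to 3 are present
- paddle3: flat polishing paddle: steel blade 60 long, 28 wide, 4 thick; wooden handle 90 long, 16 wide, 14 high; undersides flush; lies flat. Origin on the underside's centreline at the shoulder, where handle meets blade; +x to the blade's tip, -x along the handle, z up. Centre of mass 10 to +x of the origin, 0.11 kg. Two to four of paddles 0 to 3 are present
- felt_wheel: grey felt wheel with a small bore, 72 across, 14 thick, lying flat; not part of the job
- big_jar: amber glass jar, 68 across, 110 tall, black cap; bigger than the task's jar; not part of the job
- mug: white mug, 76 across, 90 tall; not part of the job
- tin: flat brass-coloured tin, 76 across, 28 tall; not part of the job
- brush: bench brush lying flat; not part of the job
- screwdriver: screwdriver lying flat; not part of the job
- casting0: small brass ring casting lying on the plate, 22 across, 7 high; not part of the job
- casting1: the other small brass ring casting on the plate, 22 across, 7 high; not part of the job
There are look-alikes about, which are no part of the job. What is shaped like the jar but green or yellow is not meant.

How it is judged (in metres and radians):
On the way, in this order (a step that is already met when the one before it is completed fails the run):
1. the jar, upright, presses the shaker's head fully down (over 8.5 of 10 mm) for half a second (value of joint pad above 0.0085 m and contact force between jar and mixer above 4 N and angle between jar's own z axis and vertical below 0.15 rad), for 0.5 s.
2. the jar stands in the rack's seat and every paddle is fully home in a slot (horizontal distance between jar and seat below 0.008 m and z of jar in the frame of seat between -0.003 and 0.004 m and angle between jar's own z axis and vertical below 0.1 rad and x of paddle0 in the frame of rack between -0.0455 and -0.032 m and y of paddle0 in the frame of rack between -0.1 and 0.1 m and z of paddle0 in the frame of rack between 0.036 and 0.051 m and angle between the x axis of each of paddle0, paddle1, paddle2, paddle3 and the x axis of rack, either way round below 0.22 rad and x of paddle1 in the frame of rack between -0.0455 and -0.032 m and y of paddle1 in the frame of rack between -0.1 and 0.1 m and z of paddle1 in the frame of rack between 0.036 and 0.051 m and x of paddle2 in the frame of rack between -0.0455 and -0.032 m and y of paddle2 in the frame of rack between -0.1 and 0.1 m and z of paddle2 in the frame of rack between 0.036 and 0.051 m and x of paddle3 in the frame of rack between -0.0455 and -0.032 m and y of paddle3 in the frame of rack between -0.1 and 0.1 m and z of paddle3 in the frame of rack between 0.036 and 0.051 m), for 0.2 s.
3. the dust cover is closed (value of joint cover below 0.06 rad), for 0.2 s.
At the end, for the whole second after the job is handed in: the jar stands upright in the rack's seat (within 8 mm of its centre), every paddle present is in a slot with its shoulder within about 8 mm of the rack's front face and in line with the slot (0.22 rad), the cover is closed (under 0.06 rad), the shaker's head is up again, and all is at rest (all of step 2 and value of joint cover below 0.06 rad and value of joint pad below 0.002 m and linear speed of each of paddle0, paddle1, paddle2, paddle3, jar below 0.02 m/s); the robot touches nothing.
It fails at once if a bystander (felt wheel, big jar, mug, tin, brush, screwdriver, brass casting) is shifted more than 6 cm (distance of any of felt_wheel, big_jar, mug, tin, brush, screwdriver, casting0, casting1 from where it was at the start of the episode above 0.06 m).
Of paddle0, paddle1, paddle2, paddle3 only 2 to 4 are there at a start; the rules pass over those that are not, and their reading is None.
At some moment in a run one of paddle0, paddle1, paddle2, paddle3 may be knocked a few centimetres aside while the robot is not near it.
Once in a run the grip may slacken for a moment while it holds something.
It also fails if it takes over 210 s, if anything falls off the work surface, if the arm or the gripper's body presses on something with over 40 N, if the wrist force passes 120 N, or if a joint passes its speed limit or range.

## Working session

There is one attempt and no reset: what is moved stays moved. The work goes in short steps, Python scripts to look and compute and a tool call to move; the robot and the scene stay as the last step left them, time stands still between calls to the robot, and variables do not carry over. Pictures are saved under pics/ and viewed, and the job is handed in when it is done.

Besides the shell and the picture viewer there is one more tool, called as a command line: name --argument value ..., lists and objects as JSON in quotes. play_rows: Moves the arm, as the interface text tells. Its arguments: {"type":"object","properties":{"rows":{"type":"string"},"fingers":{"type":"number"},"newtons":{"type":"number"}},"required":["rows"]}

```bash
mkdir -p pics; ls; python3 - <<'E'
from bench import observe, grab_frame, tips_ahead
import cv2, numpy as np
s=observe()
for k,v in s.items(): print(k,np.round(v,3))
print(tips_ahead)
for n in ("scene","top","wrist"):
    f=grab_frame(n); np.savez(f"pics/{n}0.npz",**f)
    print(n,f["vfov"],f["cx"],f["cy"],f["k1"]); print(np.round(f["cam_to_world"],4))
    cv2.imwrite(f"pics/{n}0.png",cv2.cvtColor(f["frame"],cv2.COLOR_RGB2BGR))
print(observe()["t"])
E
```

```text
pics
t 0.0
joint_positions [ 1.187  0.384  0.016  1.371 -0.006  1.388 -0.047]
qvel [ 0.     0.001 -0.    -0.001 -0.001 -0.     0.001]
effort [ 0.0000e+00 -6.2759e+01  8.4500e-01 -3.7182e+01  1.7000e-02  1.4000e-02
  0.0000e+00]
position [ 197.055 -592.942  403.659]
orientation [ 0.811 -0.585 -0.001 -0.001]
contact_force [-0.021  0.173 -0.077]
torque [0.023 0.046 0.004]
finger_gap 85.537
173.4
scene 42.62183152841497 321.7265938273421 197.7422811901742 -0.10071550189238342
[[ 8.7650000e-01  2.9250000e-01 -3.8240000e-01  1.0249214e+03]
 [ 4.8120000e-01 -5.0370000e-01  7.1750000e-01 -9.5891570e+02]
 [ 1.7300000e-02 -8.1290000e-01 -5.8220000e-01  8.0435620e+02]
 [ 0.0000000e+00  0.0000000e+00  0.0000000e+00  1.0000000e+00]]
top 44.39485233051852 324.0264265751374 198.74837361618728 -0.12190188472065731
[[-2.860000e-02 -9.879000e-01  1.522000e-01  2.919904e+02]
 [-9.995000e-01  2.990000e-02  6.000000e-03 -4.909950e+01]
 [-1.050000e-02 -1.520000e-01 -9.883000e-01  1.654869e+03]
 [ 0.000000e+00  0.000000e+00  0.000000e+00  1.000000e+00]]
wrist 64.96357959700686 315.9488744721279 197.97575567589558 -0.05318842054145772
[[ 3.174000e-01 -9.042000e-01 -2.856000e-01  2.697973e+02]
 [-9.483000e-01 -3.032000e-01 -9.380000e-02 -5.690282e+02]
 [-1.800000e-03  3.006000e-01 -9.537000e-01  3.734054e+02]
 [ 0.000000e+00  0.000000e+00  0.000000e+00  1.000000e+00]]
0.15
```

View pics/top0.png

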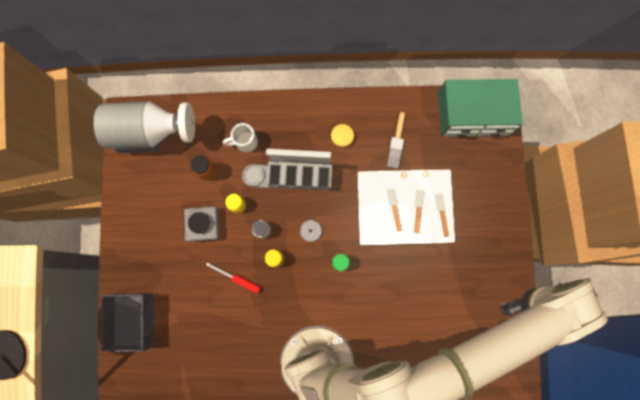

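View pics/scene0.png

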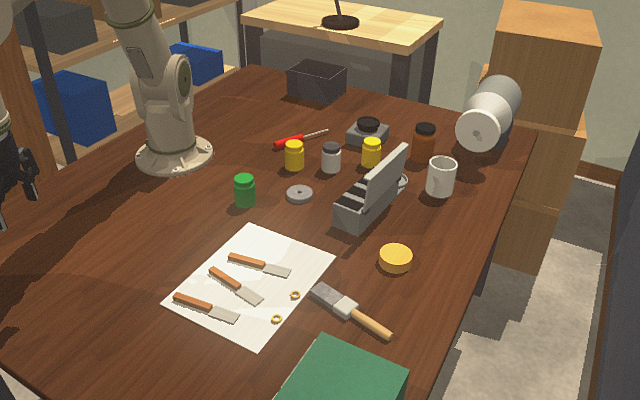

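View pics/wrist0.png

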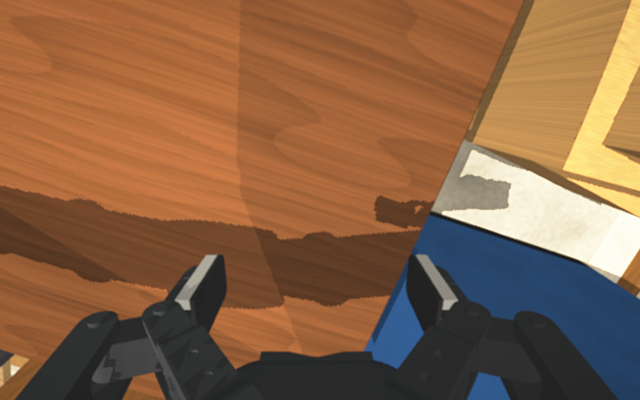

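The top picture shows the rack at (300,175) with its cover open and the seat at (256,175). The shaker is at (201,223), the plate at (406,207) with three paddles (395,210), (419,212), (442,215), and the castings at (404,175) and (426,173). Jar candidates in the top view are (261,229), which is white/grey with a dark cap, green (341,262), yellow (235,203) and (274,258), and the big amber jar (200,165). The one at (261,229), seen at (331,158) in the scene view, fits because it is the only small white one.

```bash
cat > h.py <<'E'
import numpy as np, cv2
from bench import observe, grab_frame
def load(n): 
    d=np.load(n); return {k:d[k] for k in d}
def K(f):
    fl=200/np.tan(np.radians(float(f["vfov"]))/2)
    return np.array([[fl,0,float(f["cx"])],[0,fl,float(f["cy"])],[0,0,1]])
def ray(f,px):
    px=np.asarray(px,float).reshape(-1,2)
    s=cv2.undistortPoints(px.reshape(-1,1,2),K(f),np.array([float(f["k1"]),0,0,0,0])).reshape(-1,2)
    d=np.c_[s,np.ones(len(s))]@f["cam_to_world"][:3,:3].T
    return f["cam_to_world"][:3,3],d
def onz(f,px,z):
    c,d=ray(f,px); t=(z-c[2])/d[:,2]; return c+t[:,None]*d
def cloud(f):
    h,w=f["depth"].shape; v,u=np.mgrid[:h,:w]
    c,d=ray(f,np.c_[u.ravel(),v.ravel()]); 
    return (c+f["depth"].reshape(-1,1)*d).reshape(h,w,3)
def proj(f,p):
    M=np.linalg.inv(f["cam_to_world"]); p=np.asarray(p,float).reshape(-1,3)
    q=p@M[:3,:3].T+M[:3,3]; s=q[:,:2]/q[:,2:]; r2=(s**2).sum(1,keepdims=True)
    s=s*(1+float(f["k1"])*r2); k=K(f); return s*k[0,0]+k[:2,2]
def crop(f,x0,y0,x1,y1,sc,name):
    im=cv2.cvtColor(f["frame"],cv2.COLOR_RGB2BGR)[y0:y1,x0:x1]
    cv2.imwrite(name,cv2.resize(im,None,fx=sc,fy=sc,interpolation=cv2.INTER_CUBIC))
def get(n,name):
    f=grab_frame(n); np.savez(f"pics/{name}.npz",**f); return f
E
python3 - <<'E'
from h import *
f=load("pics/top0.npz"); g=load("pics/scene0.npz")
crop(f,180,115,345,250,4.8,"pics/c1.png")
crop(f,345,155,465,250,6,"pics/c2.png")
crop(g,260,90,460,250,4,"pics/c3.png")
P=cloud(f)
for n,u,v in [("plate",420,232),("table",330,200),("jar",261,229),("mixer",190,212),("felt",316,236),("seatfloor",256,170)]:
    print(n,np.round(P[v,u],1))
E
```

```text
plate [ 423.1 -361.6   -2.4]
table [541.5 -59.3   2.8]
jar [441.6 166.8  81.5]
mixer [508.5 410.6  45.8]
felt [418.9  -8.7  19. ]
seatfloor [6.545e+02 1.934e+02 6.000e-01]
```

View pics/c1.png

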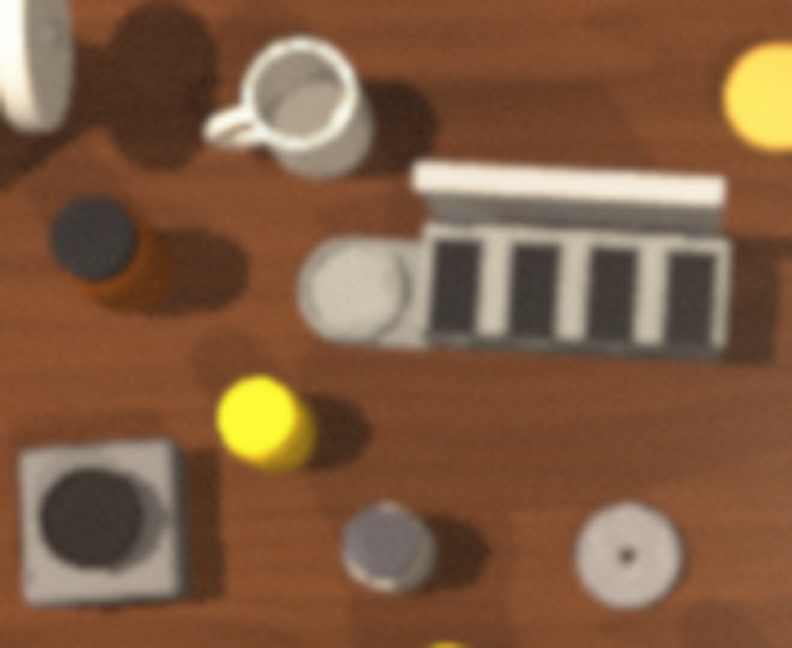

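View pics/c2.png

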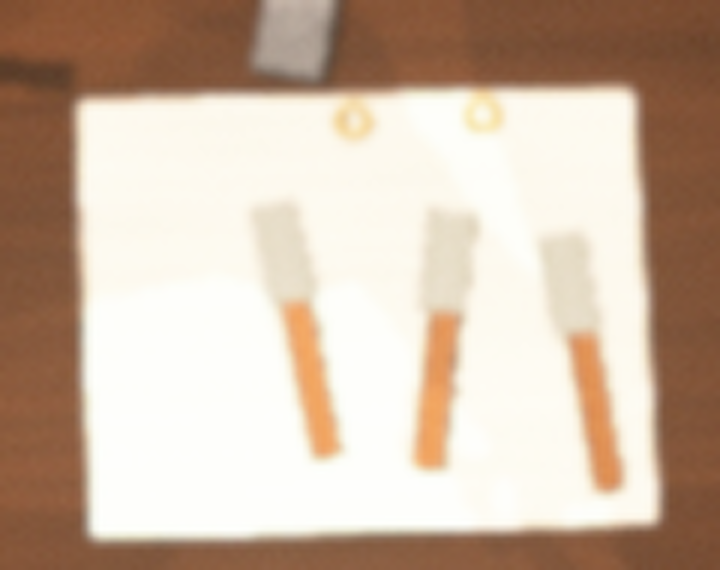

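View pics/c3.png

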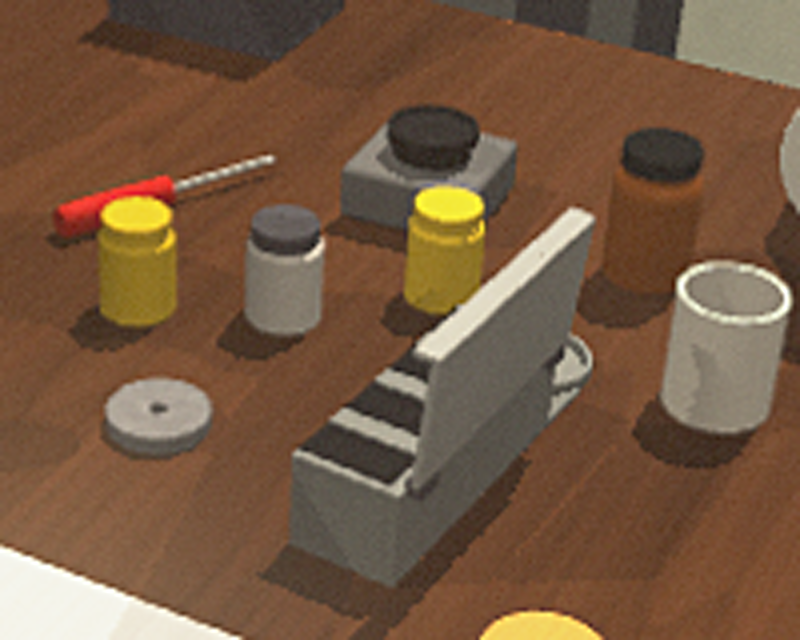

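c3 confirms the target: a white body with a dark cap at (285,270) in the crop, which is (331,158) in the scene view. The yellow ones are look-alikes. Next I'll measure everything.

```bash
cat > m1.py <<'E'
from h import *
f=load("pics/top0.npz"); g=load("pics/scene0.npz")
im=f["frame"]; hsv=cv2.cvtColor(im,cv2.COLOR_RGB2HSV)
def comps(mask,box,amin):
    m=np.zeros(mask.shape,np.uint8); x0,y0,x1,y1=box; m[y0:y1,x0:x1]=mask[y0:y1,x0:x1]
    n,l,s,c=cv2.connectedComponentsWithStats(m)
    return [(l==i,s[i],c[i]) for i in range(1,n) if s[i,4]>=amin]
H,S,V=hsv[...,0].astype(int),hsv[...,1].astype(int),hsv[...,2].astype(int)
print("jar px hsv",hsv[229,261],"head",hsv[223,200],"strip",hsv[175,275],"block",hsv[170,287],"handle",hsv[215,419])
# strips
st=comps(((V<90)&(S<90)).astype(np.uint8),(262,160,340,190),30)
for m,s,c in st:
    print("strip",s,np.round(c,1),np.round(onz(f,c,70)[0],1))
hd=comps(((V<85)&(S<90)).astype(np.uint8),(184,208,220,242),30)
for m,s,c in hd: print("head",s,np.round(c,1),np.round(onz(f,c,73)[0],1))
# paddles
hn=comps(((S>90)&(V>120)&(H<20)).astype(np.uint8),(362,175,450,240),20)
for m,s,c in hn:
    ys,xs=np.nonzero(m); p=onz(f,np.c_[xs,ys],17)[:,:2]; mu=p.mean(0); u,sv,vt=np.linalg.svd(p-mu,full_matrices=False)
    d=vt[0]*np.sign(vt[0][0]); t=(p-mu)@d
    print("handle",s[4],np.round(c,1),"centre",np.round(mu,1),"yaw",round(np.arctan2(d[1],d[0]),3),"len",round(t.min(),1),round(t.max(),1))
jr=comps(((S<70)&(V>60)).astype(np.uint8),(248,216,276,243),30)
for m,s,c in jr: print("jar",s,np.round(c,1),np.round(onz(f,c,70)[0],1))
for nm,u,v,z in [("yellowA",235,203,78),("yellowB",274,258,78),("green",341,262,78),("felt",311,231,14),("mug",243,137,90),("big",200,165,110),("tin",342,135,28),("castA",404,175,7),("castB",426,173,7)]:
    print(nm,np.round(onz(f,(u,v),z)[0],0))
E
python3 m1.py
```

```text
jar px hsv [  5  27 115] head [11 61 59] strip [12 39 65] block [13 37 83] handle [ 13 143 220]
strip [270 166   9  19 150] [274.2 174.8] [621.2 122.7  70. ]
strip [286 167  10  19 152] [290.6 175.7] [616.4  68.6  70. ]
strip [299 167  13  22 165] [306.6 177.4] [609.1  15.9  70. ]
strip [313 168  15  22 172] [322.8 178.6] [603.4 -37.3  70. ]
head [217 209   2  30  35] [217.5 223.2] [465.4 310.7  73. ]
head [189 213  21  20 342] [199.  222.6] [469.1 372.4  73. ]
handle 110 [396.4 217.7] centre [ 472.4 -280.7] yaw 0.16 len -42.9 43.8
handle 116 [417.3 219.5] centre [ 464.1 -351. ] yaw -0.169 len -43.1 43.4
handle 116 [443.8 223.2] centre [ 448.7 -440.7] yaw 0.116 len -43.8 42.7
jar [252 220  18  18 246] [260.4 228.8] [443.5 170.4  70. ]
yellowA [530. 252.  78.]
yellowB [347. 126.  78.]
green [329. -88.  78.]
felt [437.   8.  14.]
mug [748. 223.  90.]
big [653. 361. 110.]
tin [ 762. -107.   28.]
castA [ 620. -316.    7.]
castB [ 625. -392.    7.]
```

```bash
cat > go.py <<'E'
import sys, numpy as np
from bench import observe
from scipy.spatial.transform import Rotation as R
def rows(x,y,z,ang):
    "target TCP, ang = world heading of tool x, tool down"
    s=observe(); p=np.array(s["position"]); q=R.from_quat(s["orientation"])
    c,n=np.cos(ang),np.sin(ang)
    T=R.from_matrix(np.array([[c,n,0],[n,-c,0],[0,0,-1.]]))
    d=q.inv().apply(np.array([x,y,z])-p)/500; w=(q.inv()*T).as_rotvec()/1.5
    return d,w,np.linalg.norm(d)*500/41.7,np.linalg.norm(w)*1.5/np.radians(7.16)
if __name__=="__main__":
    a=[float(v) for v in sys.argv[1:5]]
    d,w,n,m=rows(*a); print("row:",*np.round(d,4),*np.round(w,4)," n>=%.1f %.1f"%(n,m), "t",round(observe()["t"],2))
E
python3 go.py 500 -250 450 -0.1
```

```text
row: -0.4601 -0.7913 -0.0916 -0.0006 0.0009 -0.7667  n>=11.0 9.2 t 0.15
```

play_rows --rows "-0.46 -0.79 -0.092 0 0 -0.766;-0.46 -0.79 -0.092 0 0 -0.766;-0.46 -0.79 -0.092 0 0 -0.766;-0.46 -0.79 -0.092 0 0 -0.766;-0.46 -0.79 -0.092 0 0 -0.766;-0.46 -0.79 -0.092 0 0 -0.766;-0.46 -0.79 -0.092 0 0 -0.766;-0.46 -0.79 -0.092 0 0 -0.766;-0.46 -0.79 -0.092 0 0 -0.766;-0.46 -0.79 -0.092 0 0 -0.766;-0.46 -0.79 -0.092 0 0 -0.766;-0.46 -0.79 -0.092 0 0 -0.766" --fingers 100

```text
t: 1.15
position: [504.2, -241.6, 451.4]
orientation: [0.999, -0.044, 0.002, -0.002]
contact_force: [-0.1, 1.5, -0.2]
finger_gap: 85.2
```

```bash
python3 go.py 470 100 480 -0.1
```

```text
row: -0.1281 -0.6747 -0.0547 -0.0028 -0.002 0.0079  n>=8.3 0.1 t 1.15
```

play_rows --rows "-0.128 -0.675 -0.055 0 0 0.008;-0.128 -0.675 -0.055 0 0 0.008;-0.128 -0.675 -0.055 0 0 0.008;-0.128 -0.675 -0.055 0 0 0.008;-0.128 -0.675 -0.055 0 0 0.008;-0.128 -0.675 -0.055 0 0 0.008;-0.128 -0.675 -0.055 0 0 0.008;-0.128 -0.675 -0.055 0 0 0.008;-0.128 -0.675 -0.055 0 0 0.008;-0.128 -0.675 -0.055 0 0 0.008;-0.128 -0.675 -0.055 0 0 0.008"

```text
t: 2.07
position: [469.6, 92.4, 478.1]
orientation: [0.998, -0.056, -0.0, 0.0]
contact_force: [-0.2, -0.0, 0.0]
finger_gap: 85.1
```

```bash
python3 - <<'E'
from h import *
f=get("wrist","w1"); cv2.imwrite("pics/w1.png",cv2.cvtColor(f["frame"],cv2.COLOR_RGB2BGR))
print(np.round(f["cam_to_world"],3), observe()["position"])
E
```

```text
[[ 9.94000e-01 -1.04000e-01 -3.20000e-02  4.77683e+02]
 [-1.09000e-01 -9.48000e-01 -3.00000e-01  1.68552e+02]
 [ 1.00000e-03  3.01000e-01 -9.53000e-01  4.47737e+02]
 [ 0.00000e+00  0.00000e+00  0.00000e+00  1.00000e+00]] [469.89062405  91.0333944  477.90629784]
```

View pics/w1.png

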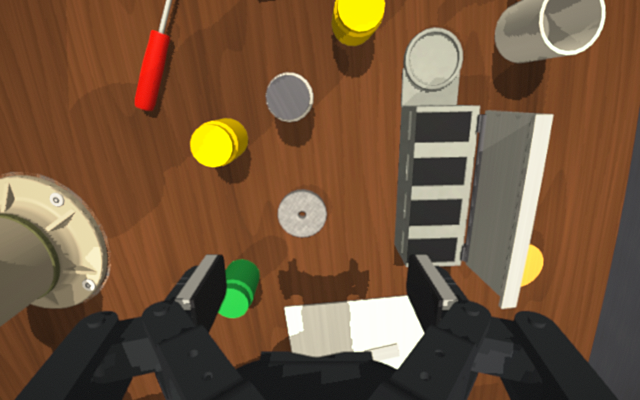

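The wrist picture shows the jar at (290,97), the seat at (433,60) and the strips at (440,126), (438,171), (435,212), (431,250).

```bash
python3 - <<'E'
from h import *
f=load("pics/w1.npz"); hsv=cv2.cvtColor(f["frame"],cv2.COLOR_RGB2HSV).astype(int)
H,S,V=hsv[...,0],hsv[...,1],hsv[...,2]
print(hsv[126,440],hsv[60,433],hsv[97,290],hsv[148,440],hsv[180,405],hsv[60,405])
m=((V<75)&(S<110)).astype(np.uint8); b=np.zeros_like(m); b[105:262,409:474]=m[105:262,409:474]
n,l,s,c=cv2.connectedComponentsWithStats(b)
C=[]
for i in range(1,n):
    if s[i,4]<150: continue
    ct,_=cv2.findContours((l==i).astype(np.uint8),0,1); r=cv2.minAreaRect(ct[0]); C.append(onz(f,c[i],70)[0])
    bp=onz(f,cv2.boxPoints(r),70)[:,:2]
    print(s[i],np.round(c[i],1),np.round(C[-1],1),"edges",np.round([np.linalg.norm(bp[0]-bp[1]),np.linalg.norm(bp[1]-bp[2])],1))
C=np.array(C)
np.save("pics/strips.npy",C)
# jar cap: dark-greyish circle
m=((S<60)&(V>60)).astype(np.uint8); b=np.zeros_like(m); b[65:130,260:320]=m[65:130,260:320]
n,l,s,c=cv2.connectedComponentsWithStats(b); i=1+np.argmax(s[1:,4])
ct,_=cv2.findContours((l==i).astype(np.uint8),0,1); e=cv2.fitEllipse(max(ct,key=len)); print("jar",s[i],e,onz(f,e[0],78))
crop(f,250,55,330,140,8,"pics/c4.png"); crop(f,390,20,480,110,7,"pics/c5.png")
E
```

```text
[12 24 53] [ 26  31 205] [  9  14 127] [ 30  31 206] [34 23 88] [ 35  26 126]
[ 414  112   57   30 1570] [441.8 126.6] [623.5 122.   70. ] edges [67.  34.4]
[ 412  158   54   27 1377] [438.1 171. ] [619.2  68.2  70. ] edges [65.9 33.4]
[ 409  200   52   26 1216] [434.3 212.1] [614.7  14.2  70. ] edges [66.7 33.7]
[409 238  48  24 937] [432.7 248.9] [612.9 -38.5  70. ] edges [64.1 34.1]
jar [ 266   73   47   49 1804] ((289.1474914550781, 96.72069549560547), (45.9428825378418, 48.17414855957031), 166.7879638671875) [[448.25363359 174.50076551  78.        ]]
```

View pics/c4.png

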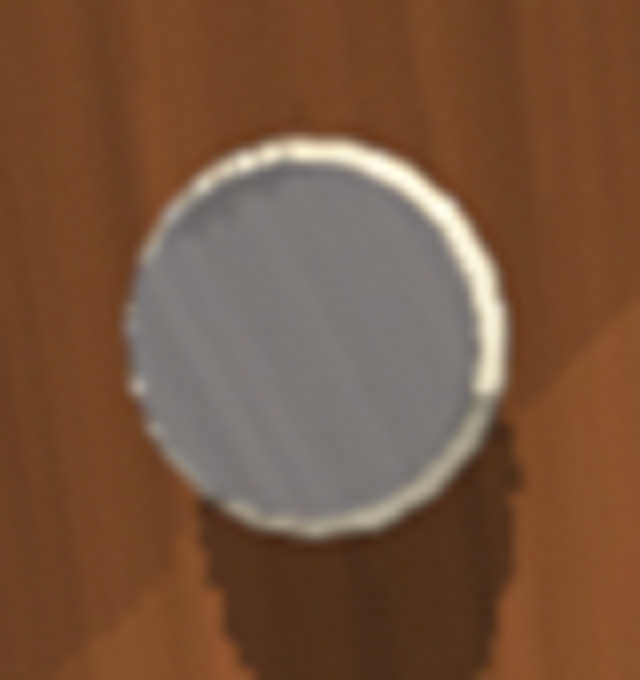

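View pics/c5.png

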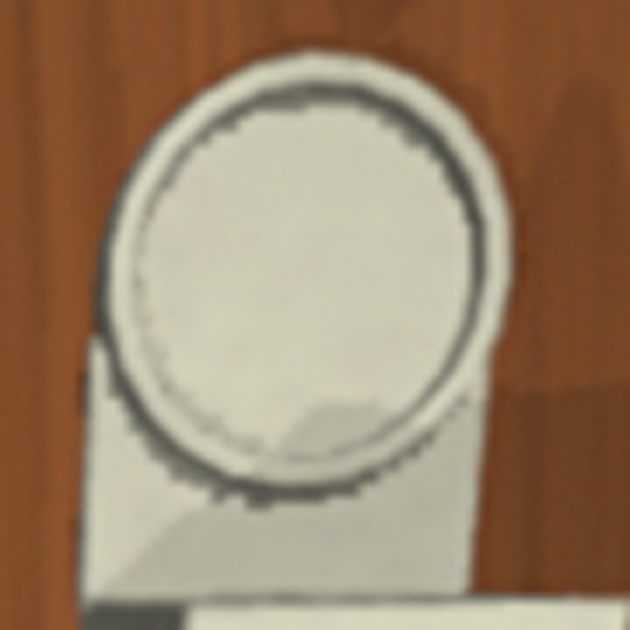

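```bash
python3 - <<'E'
from h import *
f=load("pics/w1.npz"); hsv=cv2.cvtColor(f["frame"],cv2.COLOR_RGB2HSV).astype(int)
S,V=hsv[...,1],hsv[...,2]
m=((S<60)&(V>60)&(V<150)).astype(np.uint8); b=np.zeros_like(m); b[70:125,264:311]=m[70:125,264:311]; b=cv2.morphologyEx(b,cv2.MORPH_OPEN,np.ones((5,5),np.uint8))
ct,_=cv2.findContours(b,0,1); e=cv2.fitEllipse(max(ct,key=len)); print("cap",e,onz(f,e[0],78))
print("seat",onz(f,(434.1,58.6),12))
# row-wise front/back edges of strips + block
C=np.load("pics/strips.npy")
L=[];B=[]
for v in list(range(116,137))+list(range(162,180))+list(range(204,220)):
    r=V[v,400:480]; d=np.nonzero(r<75)[0]; d=d[(d>8)&(d<75)]
    if len(d)>40: L.append((400+d.min()-.5,v)); B.append((400+d.max()+.5,v))
for nm,q in(("front",L),("back",B)):
    p=onz(f,np.array(q),70)[:,:2]; k=np.polyfit(p[:,1],p[:,0],1); res=p[:,0]-np.polyval(k,p[:,1]); print(nm,"slope",k[0],"x at y=41:",np.polyval(k,41.2),"sd",res.std(),len(q))
print(onz(f,[(408,110),(404,262),(401,110)],70))
g=load("pics/top0.npz")
print("scene cam check")
crop(f,395,98,490,275,4.4,"pics/c6.png")
E
```

```text
cap ((287.3780822753906, 97.43714904785156), (42.275386810302734, 44.01872253417969), 153.94375610351562) [[446.16868609 173.95333621  78.        ]]
seat [[636.02406789 203.38311607  12.        ]]
front slope 0.08154402192620859 x at y=41: 584.0827403607791 sd 0.38042633515768126 55
back slope -0.05129799362996277 x at y=41: 659.4435848006385 sd 5.20518819002805 55
[[583.60669883 145.24154771  70.        ]
 [573.90047021 -53.84067329  70.        ]
 [575.40488414 146.06942676  70.        ]]
scene cam check
```

View pics/c6.png

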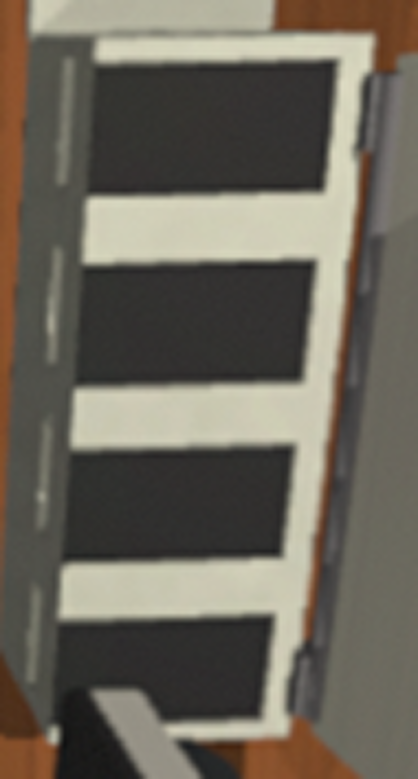

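```bash
python3 - <<'E'
from h import *
f=load("pics/w1.npz")
px=[(395+95/4.4,98+38/4.4),(395+53/4.4,98+737/4.4),(395+375/4.4,98+35/4.4),(395+290/4.4,98+737/4.4)]
print(np.round(onz(f,px,70),1))
E
python3 go.py 446 173 300 -0.08
```

```text
[[593.8 148.1  70. ]
 [578.  -59.7  70. ]
 [669.4 141.6  70. ]
 [652.5 -68.7  70. ]]
row: -0.0659 -0.1577 0.3557 0.0004 0.0003 -0.0224  n>=4.7 0.3 t 2.12
```

play_rows --rows "-0.066 -0.158 0.356 0 0 -0.022;-0.066 -0.158 0.356 0 0 -0.022;-0.066 -0.158 0.356 0 0 -0.022;-0.066 -0.158 0.356 0 0 -0.022;-0.066 -0.158 0.356 0 0 -0.022;-0.066 -0.158 0.356 0 0 -0.022;-0.066 -0.158 0.356 0 0 -0.022"

```text
t: 2.7
position: [445.9, 172.8, 299.1]
orientation: [0.999, -0.04, -0.002, 0.001]
contact_force: [0.6, 0.3, 0.3]
finger_gap: 85.3
```

```bash
python3 - <<'E'
from h import *
f=get("wrist","w2"); cv2.imwrite("pics/w2.png",cv2.cvtColor(f["frame"],cv2.COLOR_RGB2BGR))
hsv=cv2.cvtColor(f["frame"],cv2.COLOR_RGB2HSV).astype(int); S,V=hsv[...,1],hsv[...,2]
m=((S<60)&(V>60)&(V<150)).astype(np.uint8); m=cv2.morphologyEx(m,cv2.MORPH_OPEN,np.ones((5,5),np.uint8)); m[250:]=0
for c in cv2.findContours(m,0,1)[0]:
    if cv2.contourArea(c)>2000: e=cv2.fitEllipse(c); print("cap",np.round(e[0],1),np.round(e[1],1),np.round(onz(f,e[0],78),1))
print(observe()["position"])
E
python3 go.py 446 173 195 -0.08
```

```text
cap [527.8 225.6] [ 43.9 143.5] [[586.6 158.5  78. ]]
cap [316.  211.9] [63.6 74.1] [[445.6 179.5  78. ]]
[446.81900717 172.66893144 300.73933881]
row: -0.0016 -0.0006 0.2115 0.0002 0.0002 -0.0013  n>=2.5 0.0 t 2.75
```

View pics/w2.png

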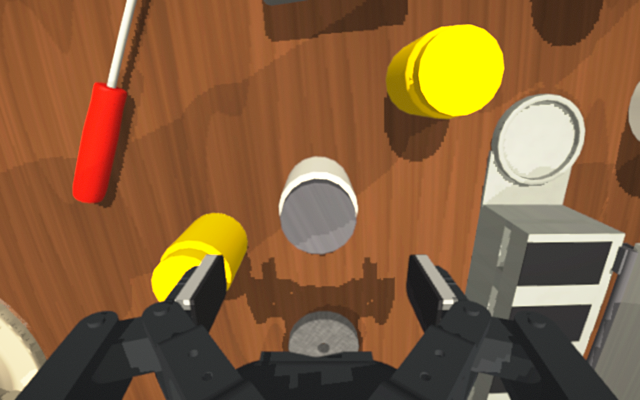

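```bash
python3 - <<'E'
from h import *
f=load("pics/w2.npz"); print(onz(f,[(318,217)],78))
E
```

```text
[[446.61753099 175.92199446  78.        ]]
```

play_rows --rows "-0.002 -0.005 0.08 0 0 0;-0.002 -0.005 0.15 0 0 0;-0.002 -0.005 0.211 0 0 0;-0.002 -0.005 0.211 0 0 0;-0.002 -0.005 0.211 0 0 0;-0.002 -0.005 0.211 0 0 0"

```text
t: 3.25
position: [446.8, 176.6, 197.4]
orientation: [0.999, -0.041, 0.002, -0.001]
contact_force: [0.6, 1.2, 0.7]
finger_gap: 85.1
```

play_rows --rows "0 0 0 0 0 0;0 0 0 0 0 0;0 0 0 0 0 0;0 0 0 0 0 0;0 0 0 0 0 0;0 0 0 0 0 0;0 0 0 0 0 0;0 0 0 0 0 0" --fingers 0 --newtons 70

```text
t: 3.92
position: [446.1, 177.0, 197.0]
orientation: [0.999, -0.04, 0.002, -0.0]
contact_force: [-2.0, -2.2, 13.7]
finger_gap: 54.5
```

play_rows --rows "0 0 -0.08 0 0 0;0 0 -0.16 0 0 0;0 0 -0.24 0 0 0;0 0 -0.24 0 0 0;0 0 -0.24 0 0 0"

```text
t: 4.33
position: [445.7, 177.3, 317.6]
orientation: [0.999, -0.04, 0.003, -0.0]
contact_force: [-0.4, -0.9, -3.3]
finger_gap: 54.6
```

```bash
python3 - <<'E'
from h import *
f=get("wrist","w3"); cv2.imwrite("pics/w3.png",cv2.cvtColor(f["frame"],cv2.COLOR_RGB2BGR))
print(observe())
E
```

```text
{'t': 4.3833, 'joint_positions': array([ 0.23113399,  0.20681781, -0.75146323,  1.85811854,  0.1569104 ,
        1.13414843, -0.65639031]), 'qvel': array([-0.00905828,  0.03785999,  0.01443976,  0.04033014,  0.00611457,
       -0.00522068, -0.00359858]), 'effort': array([-1.40235876e-01, -4.18551600e+01, -5.55942625e+00, -3.67388999e+01,
       -1.12766228e-01,  2.80638115e-02,  8.05323129e-02]), 'position': array([445.08991744, 176.67762258, 315.55652597]), 'orientation': array([ 9.99194078e-01, -4.01216679e-02,  1.19776599e-03,  1.03504900e-04]), 'contact_force': array([-0.13240501, -0.49694081, -2.78905302]), 'torque': array([-0.01438682,  0.02397493,  0.00980325]), 'finger_gap': 54.6850972062739}
```

View pics/w3.png

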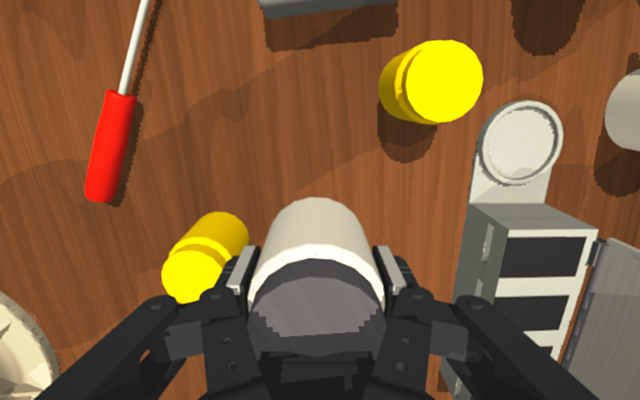

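The jar is gripped upright, with its cap at (315,310) in the wrist view.

```bash
python3 go.py 460 285 370 -0.08
```

```text
row: 0.0126 -0.2183 -0.1089 0.0001 -0.0016 -0.0002  n>=2.9 0.0 t 4.38
```

play_rows --rows "0.013 -0.07 -0.05 0 0 0;0.013 -0.14 -0.108 0 0 0;0.013 -0.218 -0.108 0 0 0;0.013 -0.218 -0.108 0 0 0;0.013 -0.218 -0.108 0 0 0"

```text
t: 4.8
position: [458.9, 287.8, 367.2]
orientation: [0.999, -0.037, -0.002, -0.0]
contact_force: [-0.5, -1.3, -2.7]
finger_gap: 54.4
```

```bash
python3 - <<'E'
from h import *
f=get("wrist","w4"); cv2.imwrite("pics/w4.png",cv2.cvtColor(f["frame"],cv2.COLOR_RGB2BGR))
hsv=cv2.cvtColor(f["frame"],cv2.COLOR_RGB2HSV).astype(int); print(hsv[100,330],observe()["position"])
E
```

```text
[21 25 70] [459.47699939 285.80167498 366.76402174]
```

View pics/w4.png

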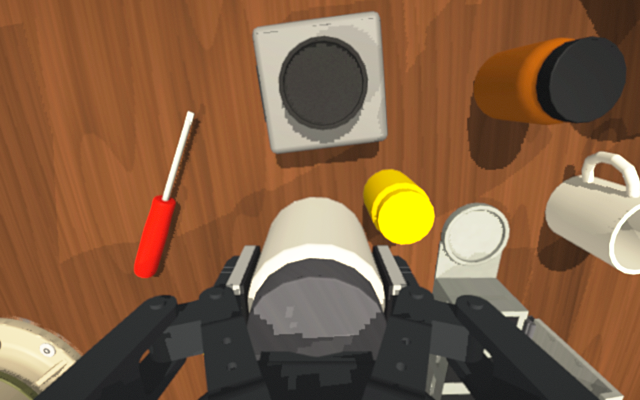

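```bash
python3 - <<'E'
from h import *
f=load("pics/w4.npz"); hsv=cv2.cvtColor(f["frame"],cv2.COLOR_RGB2HSV).astype(int); S,V=hsv[...,1],hsv[...,2]
crop(f,245,5,395,160,5,"pics/c7.png")
m=(V<85).astype(np.uint8); m[:,:270]=0;m[:,380:]=0;m[140:]=0;m[:25]=0
c=max(cv2.findContours(m,0,1)[0],key=cv2.contourArea); e=cv2.fitEllipse(c); print(e,onz(f,e[0],73))
b=onz(f,[(e[0][0]-e[1][0]/2,e[0][1]),(e[0][0]+e[1][0]/2,e[0][1])],73); print(b)
# mixer box corners z=48
print(onz(f,[(253,31),(377,12),(386,138),(273,152)],48).mean(0))
E
```

```text
((322.8029479980469, 82.70621490478516), (86.75463104248047, 91.7645492553711), 2.7098255157470703) [[469.78644175 376.86946296  73.        ]]
[[435.38207556 379.41360293  73.        ]
 [504.21409798 374.50570184  73.        ]]
[469.67698958 375.49947627  48.        ]
```

View pics/c7.png

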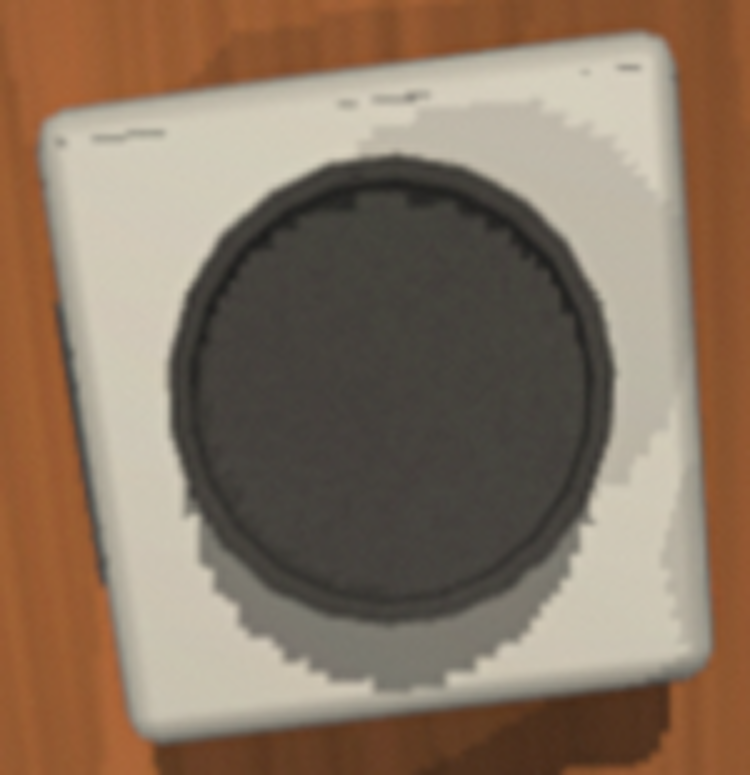

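```bash
python3 go.py 469.5 377 290 -0.08
```

```text
row: 0.0065 -0.1836 0.1533 0.0007 0.0022 0.0021  n>=2.9 0.0 t 4.85
```

play_rows --rows "0.006 -0.09 0 0 0 0;0.006 -0.184 0.07 0 0.002 0.002;0.006 -0.184 0.12 0 0.002 0.002;0.006 -0.184 0.153 0 0.002 0.002;0.006 -0.184 0.153 0 0.002 0.002;0.006 -0.184 0.153 0 0.002 0.002"

```text
t: 5.35
position: [470.9, 374.6, 290.3]
orientation: [0.999, -0.042, -0.0, 0.002]
contact_force: [-0.4, -0.1, -1.4]
finger_gap: 54.6
```

```bash
python3 go.py 469.5 377 272 -0.08; python3 - <<'E'
from h import *
f=get("wrist","w5"); cv2.imwrite("pics/w5.png",cv2.cvtColor(f["frame"],cv2.COLOR_RGB2BGR))
g=get("scene","s5"); crop(g,310,80,450,190,5.5,"pics/s5.png"); print(observe()["position"],observe()["orientation"])
E
```

```text
row: -0.0031 -0.0047 0.0366 0.0024 -0.0 -0.0029  n>=0.4 0.0 t 5.35
[471.50754736 375.26107001 293.31537044] [ 9.99094094e-01 -4.25018924e-02  2.13981496e-03  2.75665719e-05]
```

View pics/w5.png

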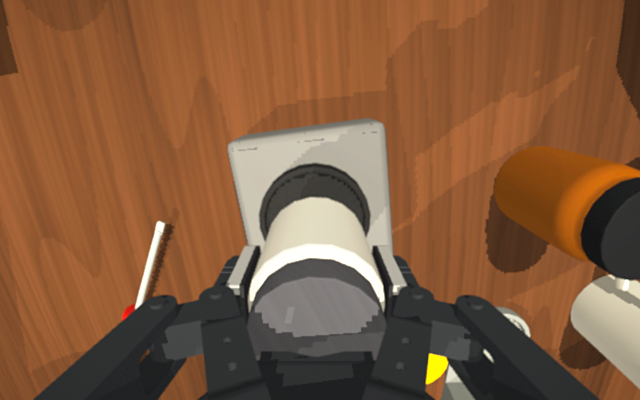

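View pics/s5.png

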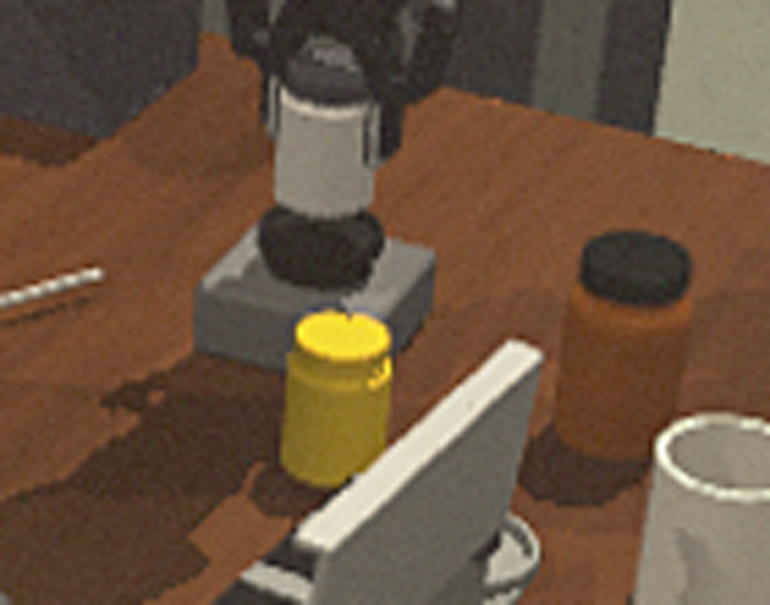

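play_rows --rows "-0.003 -0.004 0.018 0.002 0 -0.002;-0.003 -0.004 0.037 0.002 0 -0.002;-0.003 -0.004 0.044 0.002 0 -0.002;-0.003 -0.004 0.044 0.002 0 -0.002;-0.003 -0.004 0.044 0.002 0 -0.002"

```text
t: 5.87
position: [469.3, 378.2, 270.0]
orientation: [0.999, -0.04, 0.001, -0.001]
contact_force: [0.1, 0.1, -3.1]
finger_gap: 54.1
```

play_rows --rows "0 0 0.006 0 0 0;0 0 0.012 0 0 0;0 0 0.018 0 0 0;0 0 0.018 0 0 0"

```text
t: 6.2
position: [469.6, 378.8, 261.6]
orientation: [0.999, -0.04, 0.002, -0.002]
contact_force: [0.9, -0.3, 4.5]
finger_gap: 54.8
```

play_rows --rows "0 0 0.006 0 0 0;0 0 0.012 0 0 0;0 0 0.015 0 0 0;0 0 0.015 0 0 0"

```text
t: 6.53
position: [469.5, 379.0, 256.0]
orientation: [0.999, -0.04, 0.003, -0.002]
contact_force: [-3.5, -4.0, 16.9]
finger_gap: 54.5
```

play_rows --rows "0 0 0.001 0 0 0;0 0 0.001 0 0 0;0 0 0.001 0 0 0;0 0 0.001 0 0 0;0 0 0.001 0 0 0;0 0 0.001 0 0 0;0 0 0.001 0 0 0;0 0 0.001 0 0 0;0 0 0.001 0 0 0;0 0 0.001 0 0 0;0 0 0.001 0 0 0;0 0 0.001 0 0 0"

```text
t: 7.53
position: [469.4, 379.1, 256.0]
orientation: [0.999, -0.04, 0.003, -0.002]
contact_force: [-5.6, -5.0, 20.5]
finger_gap: 54.3
```

```bash
python3 - <<'E'
from h import *
g=get("scene","s6"); crop(g,310,80,450,190,5.5,"pics/s6.png"); print(observe()["position"],observe()["contact_force"],observe()["finger_gap"])
E
```

```text
[469.38555278 379.06163352 256.01197231] [-4.93997198 -6.27733245 19.54798154] 54.20882757154382
```

View pics/s6.png

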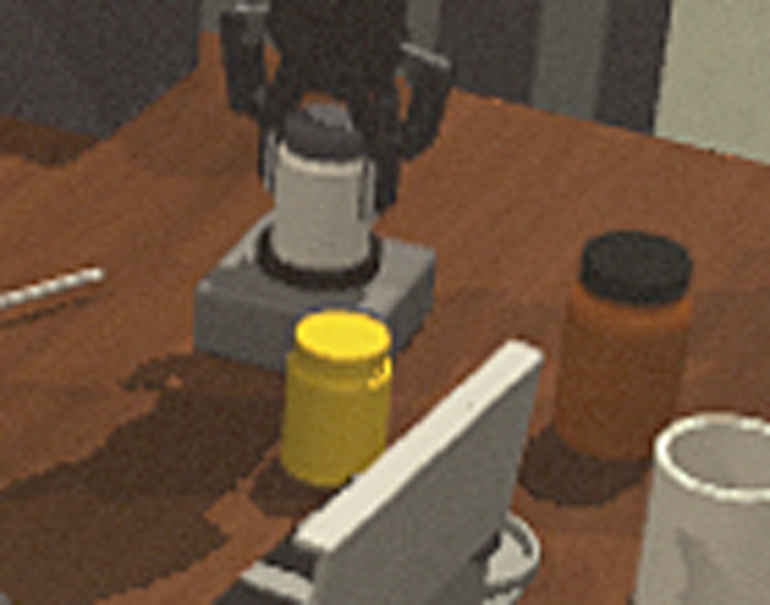

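play_rows --rows "0 0 0 0 0 0;0 0 0 0 0 0;0 0 0 0 0 0;0 0 0 0 0 0;0 0 -0.03 0 0 0;0 0 -0.08 0 0 0;0 0 -0.16 0 0 0;0 0 -0.22 0 0 0;0 0 -0.22 0 0 0;0 0 -0.22 0 0 0"

```text
t: 8.42
position: [469.1, 378.7, 365.0]
orientation: [0.999, -0.04, 0.003, -0.003]
contact_force: [-0.1, -1.1, -4.0]
finger_gap: 55.2
```

```bash
python3 go.py 630 140 365 -0.08
```

```text
row: 0.3589 0.4502 -0.0002 -0.0035 -0.0039 0.0001  n>=6.9 0.1 t 8.42
```

play_rows --rows "0.08 0.1 0 0 0 0;0.16 0.2 0 0 0 0;0.24 0.3 0 0 0 0;0.3 0.38 0 -0.003 -0.004 0;0.359 0.45 0 -0.003 -0.004 0;0.359 0.45 0 -0.003 -0.004 0;0.359 0.45 0 -0.003 -0.004 0;0.359 0.45 0 -0.003 -0.004 0"

```text
t: 9.08
position: [634.4, 128.6, 359.4]
orientation: [0.999, -0.047, -0.002, 0.004]
contact_force: [0.5, -3.2, -2.6]
finger_gap: 54.6
```

```bash
python3 - <<'E'
from h import *
f=get("wrist","w7"); cv2.imwrite("pics/w7.png",cv2.cvtColor(f["frame"],cv2.COLOR_RGB2BGR)); s=observe(); print(s["position"],s["finger_gap"])
px=proj(f,[(635.5,203.4,12)]); print(px)
E
python3 go.py 635.5 204 365 -0.08
```

```text
[632.36692281 132.85755204 359.61760972] 54.35049425133471
[[311.66585551  98.44968106]]
row: -0.0066 -0.1422 -0.0115 0.0036 0.0041 -0.0066  n>=1.7 0.1 t 9.13
```

View pics/w7.png

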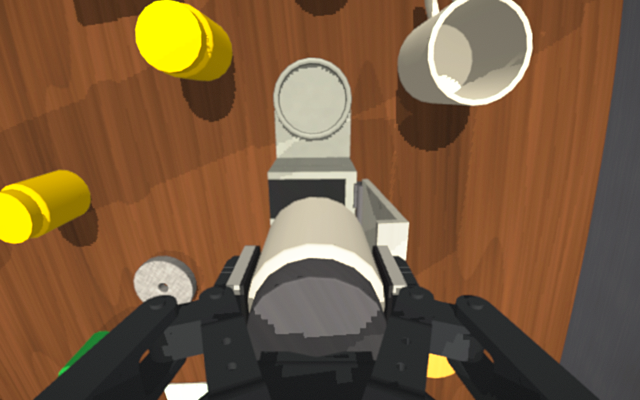

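play_rows --rows "-0.005 -0.05 0 0.003 0.004 -0.005;-0.005 -0.1 0.04 0.003 0.004 -0.005;-0.005 -0.143 0.1 0.003 0.004 -0.005;-0.005 -0.143 0.17 0.003 0.004 -0.005;-0.005 -0.143 0.24 0.003 0.004 -0.005;-0.005 -0.143 0.24 0.003 0.004 -0.005;-0.005 -0.143 0.24 0.003 0.004 -0.005"

```text
t: 9.72
position: [631.4, 210.8, 239.9]
orientation: [0.999, -0.036, -0.002, -0.0]
contact_force: [0.3, -0.5, -0.9]
finger_gap: 54.7
```

```bash
python3 go.py 635.7 204.5 206 -0.08;python3 - <<'E'
from h import *
f=get("wrist","w8"); cv2.imwrite("pics/w8.png",cv2.cvtColor(f["frame"],cv2.COLOR_RGB2BGR)); s=observe(); print(s["position"],s["finger_gap"],s["contact_force"])
E
```

```text
row: 0.0097 0.012 0.0678 -0.0003 0.0023 0.0057  n>=0.8 0.1 t 9.72
[632.53130082 211.14620766 242.94160597] 54.41619970091571 [-0.00940569 -0.23407835 -0.86864709]
```

View pics/w8.png

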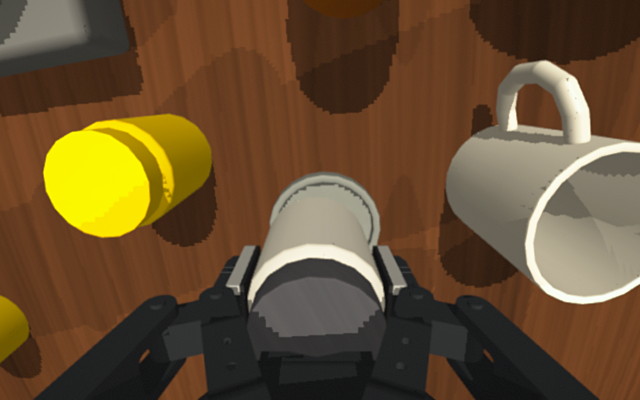

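play_rows --rows "0.008 0.012 0 0 0.002 0.005;0.008 0.012 0.02 0 0.002 0.005;0.008 0.012 0.045 0 0.002 0.005;0.008 0.012 0.045 0 0.002 0.005;0.008 0.012 0.045 0 0.002 0.005"

```text
t: 10.18
position: [636.1, 204.3, 219.5]
orientation: [0.999, -0.04, 0.002, -0.001]
contact_force: [-0.2, 0.3, -2.3]
finger_gap: 54.5
```

```bash
python3 go.py 635.7 204.5 203 -0.08;python3 - <<'E'
from h import *
f=get("scene","s9"); crop(f,370,110,470,200,7,"pics/s9.png"); f=get("wrist","w9");crop(f,230,140,420,360,3,"pics/w9.png"); s=observe(); print(s["position"],s["finger_gap"],s["contact_force"])
E
```

```text
row: -0.0009 -0.0002 0.0331 -0.0015 -0.0029 -0.0001  n>=0.4 0.0 t 10.18
[636.4254576  204.87461761 220.65151368] 54.54646936452174 [ 0.22295219  0.21837782 -2.16240436]
```

View pics/s9.png

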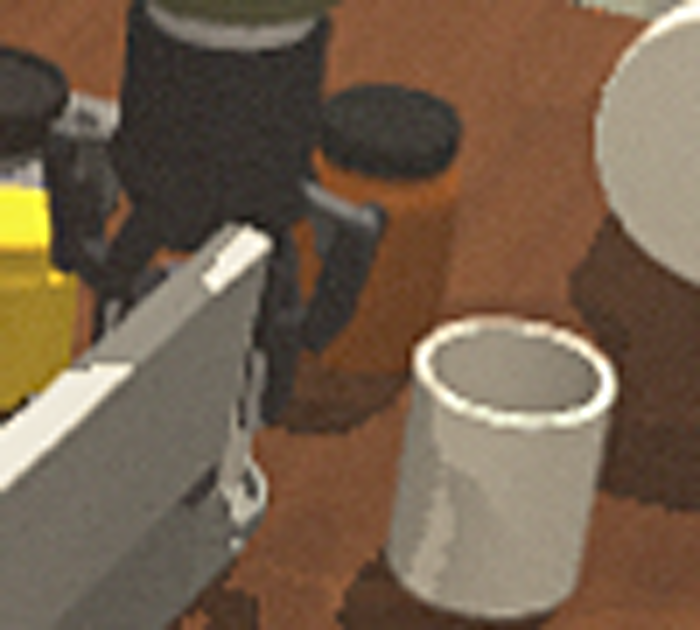

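View pics/w9.png

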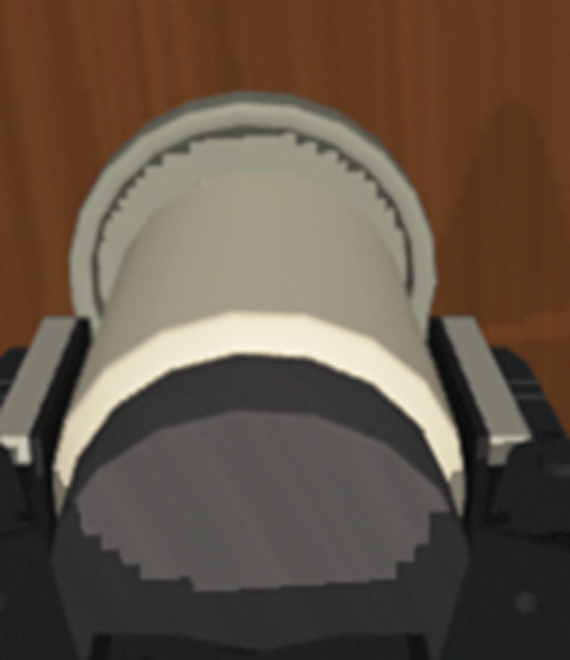

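play_rows --rows "-0.001 0 0.012 0 -0.002 0;-0.001 0 0.022 0 -0.002 0;-0.001 0 0.03 0 -0.002 0;-0.001 0 0.034 0 -0.002 0;-0.001 0 0.034 0 -0.002 0"

```text
t: 10.7
position: [635.9, 204.8, 203.3]
orientation: [0.999, -0.04, 0.001, -0.001]
contact_force: [-0.1, 0.6, -1.7]
finger_gap: 54.7
```

play_rows --rows "0 0 0.003 0 0 0;0 0 0.004 0 0 0;0 0 0.004 0 0 0"

```text
t: 10.95
position: [636.0, 205.0, 203.1]
orientation: [0.999, -0.04, 0.002, -0.001]
contact_force: [-6.6, -3.4, 12.3]
finger_gap: 54.5
```

Contact with the seat floor, so I release partly (to stay clear of the mug) and rise.

play_rows --rows "0 0 -0.003 0 0 0;0 0 -0.003 0 0 0;0 0 -0.003 0 0 0;0 0 -0.003 0 0 0;0 0 -0.003 0 0 0" --fingers 88

```text
t: 11.37
position: [636.1, 204.8, 202.8]
orientation: [0.999, -0.04, 0.002, -0.001]
contact_force: [-0.6, 0.2, -0.0]
finger_gap: 75.0
```

play_rows --rows "0 0 -0.04 0 0 0;0 0 -0.1 0 0 0;0 0 -0.18 0 0 0;0 0 -0.26 0 0 0;0 0 -0.34 0 0 0;0 0 -0.34 0 0 0;0 0 -0.34 0 0 0"

```text
t: 11.95
position: [635.9, 205.0, 376.4]
orientation: [0.999, -0.04, 0.004, -0.003]
contact_force: [0.5, -0.0, -0.9]
finger_gap: 75.2
```

```bash
python3 - <<'E'
from h import *
f=get("wrist","w10"); cv2.imwrite("pics/w10.png",cv2.cvtColor(f["frame"],cv2.COLOR_RGB2BGR)); s=observe(); print(s["position"],s["finger_gap"])
E
python3 go.py 400 -260 440 1.57
```

```text
[635.58380855 204.45838341 373.77128228] 75.35657185757037
row: -0.3948 0.9631 -0.1379 0.0008 -0.0044 -1.1  n>=12.6 13.2 t 12.0
```

View pics/w10.png

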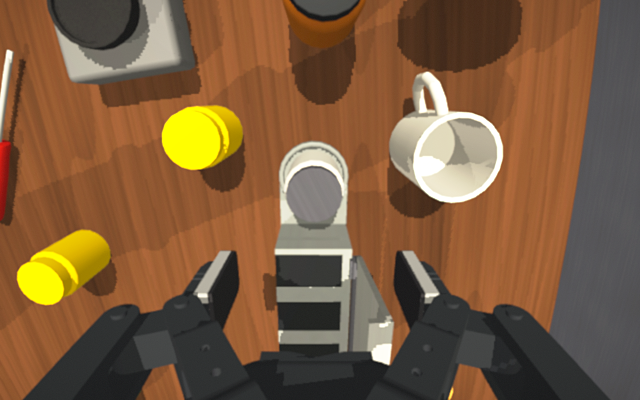

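The jar stands in the seat, cap at (314,190) inside the rim. Now the paddles.

```bash
python3 go.py 430 -300 450 1.57
```

```text
row: -0.3285 1.038 -0.1578 0.0008 -0.0044 -1.1  n>=13.2 13.2 t 12.0
```

play_rows --rows "-0.05 0.08 -0.05 0 0 -0.08;-0.1 0.16 -0.1 0 0 -0.16;-0.15 0.24 -0.13 0 0 -0.24;-0.18 0.32 -0.157 0 0 -0.32;-0.2 0.4 -0.157 0 0 -0.4;-0.22 0.48 -0.157 0 0 -0.48;-0.24 0.56 -0.157 0 0 -0.56;-0.26 0.64 -0.157 0 0 -0.64;-0.28 0.72 -0.157 0 0 -0.72;-0.3 0.8 -0.157 0 0 -0.8;-0.32 0.88 -0.157 0 0 -0.88;-0.32 0.88 -0.157 0 0 -0.88"

```text
t: 13.0
position: [452.9, -185.2, 448.0]
orientation: [0.815, 0.579, 0.002, -0.001]
contact_force: [0.7, -0.3, 0.2]
finger_gap: 74.9
```

```bash
python3 go.py 430 -300 450 1.57; python3 -c "
from bench import observe;print(observe()['joint_positions'])"
```

```text
row: -0.2318 0.0324 -0.0049 0.0002 -0.0029 -0.2231  n>=2.8 2.7 t 13.0
[ 1.04670242  0.13059899 -0.78834265  1.62773466  0.08918674  1.42216996
  1.48468303]
```

play_rows --rows "-0.08 0.011 -0.005 0 0 -0.075;-0.16 0.022 -0.005 0 0 -0.15;-0.232 0.032 -0.005 0 0 -0.223;-0.232 0.032 -0.005 0 0 -0.223;-0.232 0.032 -0.005 0 0 -0.223;-0.232 0.032 -0.005 0 0 -0.223"

```text
t: 13.5
position: [430.2, -298.5, 450.1]
orientation: [0.71, 0.704, 0.002, -0.001]
contact_force: [0.4, 0.9, 0.2]
finger_gap: 75.0
```

```bash
python3 - <<'E'
from h import *
f=get("wrist","w11"); cv2.imwrite("pics/w11.png",cv2.cvtColor(f["frame"],cv2.COLOR_RGB2BGR)); s=observe(); print(s["position"],s["joint_positions"])
E
```

```text
[ 430.604235   -297.56456547  450.64993504] [ 1.1762179   0.21200597 -0.73932132  1.54197769  0.13829556  1.44321686
  1.99519549]
```

View pics/w11.png

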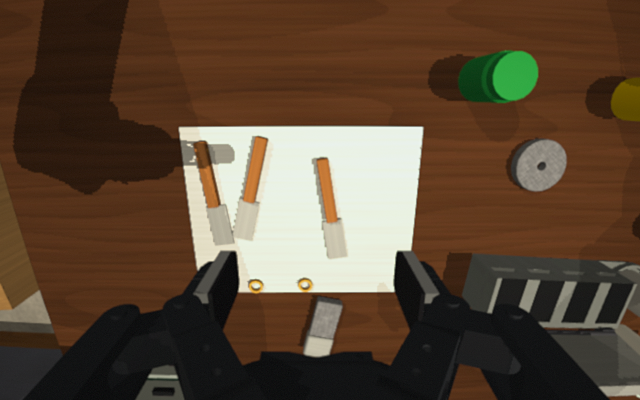

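The wrist view shows paddles at (210,190), (252,187) and (330,207), with the castings at (256,285) and (305,284) between the fingers' shadows.

```bash
cat > pad.py <<'E'
from h import *
def paddles(f,box=None,z=18,amin=300):
    hsv=cv2.cvtColor(f["frame"],cv2.COLOR_RGB2HSV).astype(int); H,S,V=hsv[...,0],hsv[...,1],hsv[...,2]
    m=((S>110)&(H>4)&(H<20)&(V>40)).astype(np.uint8)
    if box is not None:
        b=np.zeros_like(m); x0,y0,x1,y1=box; b[y0:y1,x0:x1]=m[y0:y1,x0:x1]; m=b
    m=cv2.morphologyEx(m,cv2.MORPH_OPEN,np.ones((3,3),np.uint8))
    out=[]
    n,l,s,c=cv2.connectedComponentsWithStats(m)
    for i in range(1,n):
        if s[i,4]<amin: continue
        ys,xs=np.nonzero(l==i); p=onz(f,np.c_[xs,ys],z)[:,:2]
        (cx,cy),(w,h),a=cv2.minAreaRect(p.astype(np.float32))
        mu=p.mean(0); vt=np.linalg.svd(p-mu,full_matrices=False)[2]; d=vt[0]*np.sign(vt[0][0]); t=(p-mu)@d
        yaw=np.arctan2(d[1],d[0]); 
        if abs(max(w,h)-90)>15: continue
        out.append((mu,yaw,mu+d*t.max()))
        print("handle px",np.round(c[i],0),"mean",np.round(mu,1),"rect c",np.round((cx,cy),1),"yaw",round(yaw,3),"size",round(w,1),round(h,1),"shoulder",np.round(mu+d*t.max(),1),"tail",np.round(mu+d*t.min(),1))
    return out
E
python3 - <<'E'
from pad import *
f=load("pics/w11.npz"); crop(f,170,110,370,275,4,"pics/c11.png")
paddles(f,(180,127,420,290))
g=get("top","t11"); crop(g,345,155,465,250,6,"pics/ct11.png")
E
```

```text
handle px [255. 169.] mean [ 441.  -376.5] rect c [ 442.3 -376.9] yaw -0.258 size 15.8 89.2 shoulder [ 485.4 -388.2] tail [ 399.2 -365.5]
handle px [206. 174.] mean [ 446.9 -440.5] rect c [ 448.1 -440.4] yaw 0.11 size 89.6 18.1 shoulder [ 492.6 -435.4] tail [ 403.5 -445.3]
handle px [327. 190.] mean [ 469.7 -282.3] rect c [ 471.1 -282.1] yaw 0.16 size 90.3 14.8 shoulder [ 515.6 -274.9] tail [ 426.5 -289.2]
handle px [417. 231.] mean [ 531.2 -155.7] rect c [ 526.9 -157.9] yaw 0.063 size 90.1 10.1 shoulder [ 571.5 -153.2] tail [ 481.7 -158.8]
```

View pics/ct11.png

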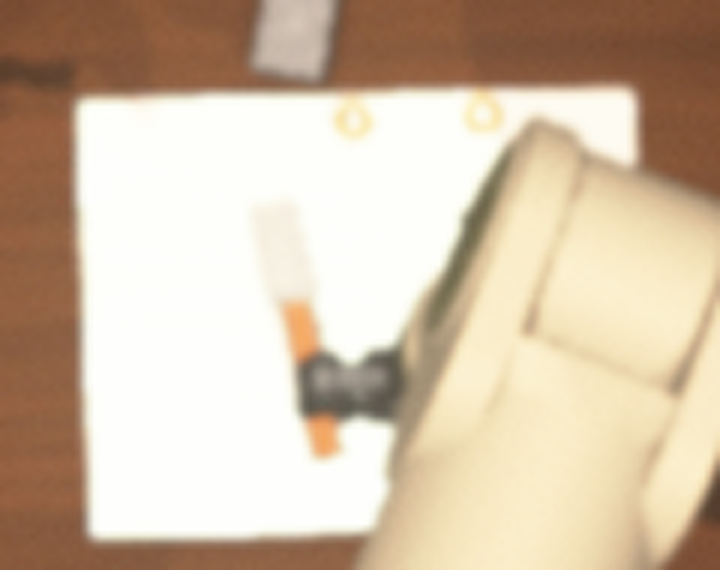

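View pics/c11.png

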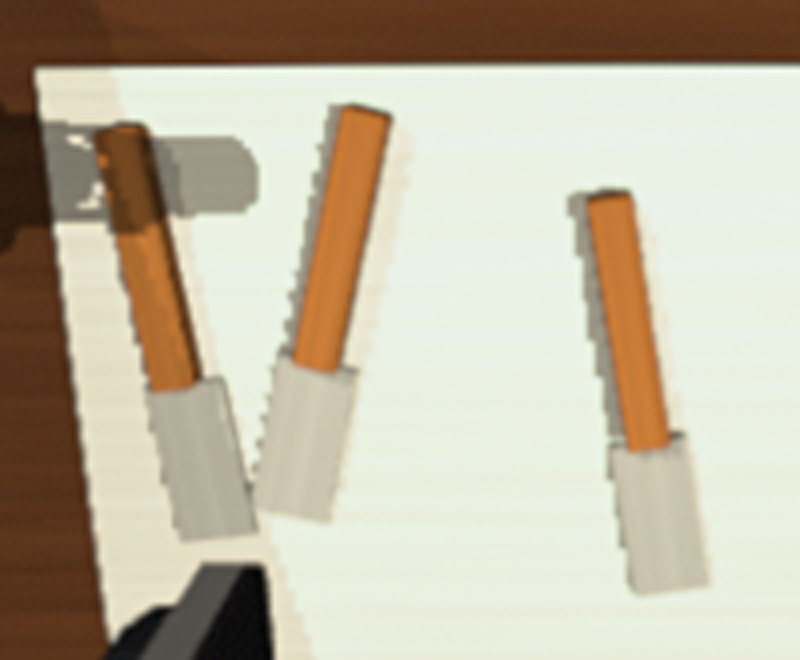

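The middle paddle was knocked: it was at (464,-351) and is now at (442,-377), yaw -0.26. I'm starting with the free one at (471,-282).

```bash
python3 go.py 488 -279.5 260 1.731
```

```text
row: 0.0344 0.1132 0.3825 0.0019 -0.0025 -0.1102  n>=4.8 1.3 t 13.6
```

play_rows --rows "0.034 0.113 0.07 0 0 -0.06;0.034 0.113 0.14 0 0 -0.11;0.034 0.113 0.21 0 0 -0.11;0.034 0.113 0.28 0 0 -0.11;0.034 0.113 0.33 0 0 -0.11;0.034 0.113 0.382 0 0 -0.11;0.034 0.113 0.382 0 0 -0.11;0.034 0.113 0.382 0 0 -0.11" --fingers 47

```text
t: 14.27
position: [487.6, -280.1, 260.4]
orientation: [0.648, 0.761, 0.002, -0.001]
contact_force: [-0.5, -0.7, -0.1]
finger_gap: 39.8
```

```bash
python3 - <<'E'
from pad import *
f=get("wrist","w12"); cv2.imwrite("pics/w12.png",cv2.cvtColor(f["frame"],cv2.COLOR_RGB2BGR)); s=observe(); print(s["position"],s["finger_gap"])
paddles(f)
E
```

```text
[ 488.20654465 -280.52719657  262.0671305 ] 40.23120920934357
handle px [ 89. 111.] mean [ 442.7 -440.6] rect c [ 448.2 -438.4] yaw 0.061 size 88.6 22.2 shoulder [ 493.  -437.5] tail [ 404. -443.]
handle px [186. 120.] mean [ 438.8 -375.1] rect c [ 442.8 -375.7] yaw -0.276 size 18.3 88.9 shoulder [ 485.5 -388.3] tail [ 399.9 -364.1]
handle px [316. 184.] mean [ 468.7 -282.5] rect c [ 471.3 -282.1] yaw 0.158 size 88.2 15.5 shoulder [ 514.8 -275.1] tail [ 427.7 -289.1]
```

View pics/w12.png

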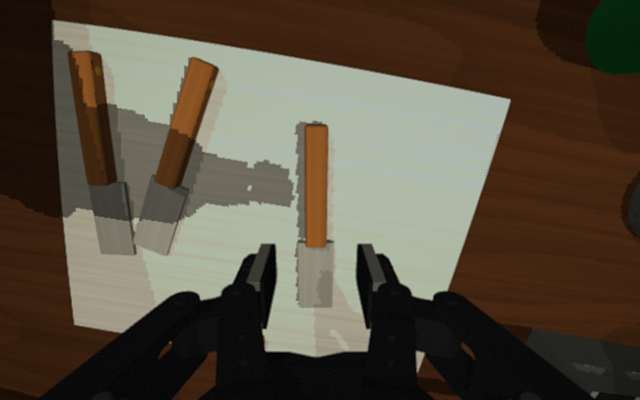

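play_rows --rows "0 0 0.06 0 0 0;0 0 0.12 0 0 0;0 0 0.162 0 0 0;0 0 0.162 0 0 0;0 0 0.162 0 0 0"

```text
t: 14.73
position: [488.4, -281.2, 181.4]
orientation: [0.649, 0.761, 0.002, 0.001]
contact_force: [0.1, 0.2, 1.1]
finger_gap: 40.3
```

play_rows --rows "0 0 0 0 0 0;0 0 0 0 0 0;0 0 0 0 0 0;0 0 0 0 0 0;0 0 0 0 0 0;0 0 0 0 0 0" --fingers 0 --newtons 80

```text
t: 15.23
position: [489.1, -281.4, 183.0]
orientation: [0.649, 0.761, 0.002, 0.003]
contact_force: [-1.3, 1.4, 8.3]
finger_gap: 13.1
```

play_rows --rows "0 0 -0.07 0 0 0;0 0 -0.14 0 0 0;0 0 -0.2 0 0 0;0 0 -0.2 0 0 0;0 0 -0.2 0 0 0"

```text
t: 15.65
position: [488.4, -281.6, 283.3]
orientation: [0.649, 0.761, 0.002, 0.003]
contact_force: [-0.3, -0.7, -1.9]
finger_gap: 13.1
```

```bash
python3 - <<'E'
from pad import *
f=get("wrist","w13"); cv2.imwrite("pics/w13.png",cv2.cvtColor(f["frame"],cv2.COLOR_RGB2BGR)); s=observe(); print(s["position"],s["finger_gap"],s["contact_force"],s["torque"])
E
```

```text
[ 487.59250869 -281.5706264   281.28456665] 13.461675024763855 [-0.5199103  -0.56913335 -1.39693388] [0.01088115 0.0571751  0.06206841]
```

View pics/w13.png

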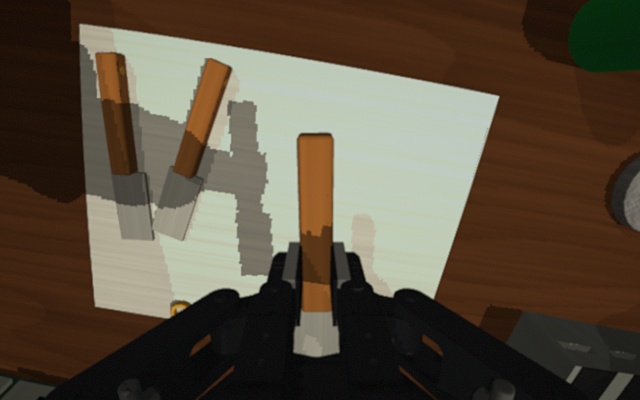

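The paddle is held, and its handle at (315,190) hangs straight. Next I look at the rack in this wrist orientation, so that the camera's sideways bias cancels.

```bash
python3 go.py 420 -130 450 1.49
```

```text
row: 0.3207 -0.084 -0.3378 0.0034 -0.0004 0.1594  n>=5.7 1.9 t 15.7
```

play_rows --rows "0.02 -0.02 -0.08 0 0 0.04;0.08 -0.04 -0.16 0 0 0.08;0.14 -0.06 -0.24 0.003 0 0.12;0.2 -0.084 -0.3 0.003 0 0.159;0.26 -0.084 -0.338 0.003 0 0.159;0.32 -0.084 -0.338 0.003 0 0.159;0.32 -0.084 -0.338 0.003 0 0.159;0.32 -0.084 -0.338 0.003 0 0.159;0.32 -0.084 -0.338 0.003 0 0.159"

```text
t: 16.45
position: [419.8, -130.9, 448.3]
orientation: [0.735, 0.678, -0.0, -0.002]
contact_force: [-0.4, -1.5, -1.6]
finger_gap: 13.2
```

```bash
python3 - <<'E'
from pad import *
f=get("wrist","w14"); cv2.imwrite("pics/w14.png",cv2.cvtColor(f["frame"],cv2.COLOR_RGB2BGR)); s=observe(); print(s["position"],s["orientation"],s["finger_gap"])
E
```

```text
[ 419.84918761 -131.62016575  448.0593625 ] [ 7.35220683e-01  6.77824067e-01  1.23038538e-05 -2.25426815e-03] 13.302348842981182
```

View pics/w14.png

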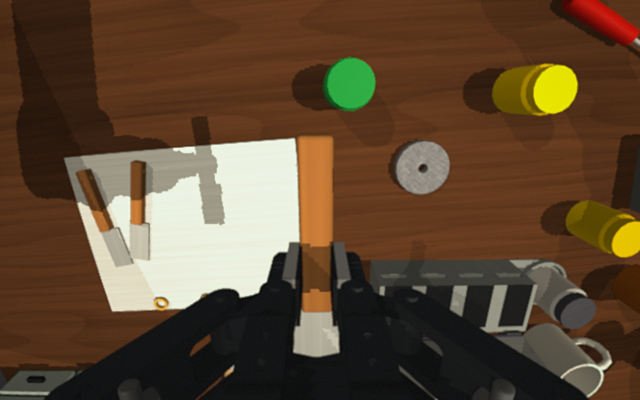

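```bash
python3 - <<'E'
from pad import *
f=load("pics/w14.npz"); crop(f,365,250,565,345,4,"pics/c14.png")
# predicted strip front corners and slot mouths
import numpy as np
def rk(x,y,z,o=(622.5,40.6),a=-0.08):
    c,s=np.cos(a),np.sin(a); return (o[0]+c*x-s*y,o[1]+s*x+c*y,z)
for y in (-81,-27,27,81): print(np.round((proj(f,[rk(-37.5,y-18,70),rk(-37.5,y+18,70)])-[365,250])*4,0).tolist())
E
```

```text
[[76.0, 146.0], [187.0, 145.0]]
[[242.0, 145.0], [351.0, 143.0]]
[[405.0, 143.0], [512.0, 141.0]]
[[565.0, 140.0], [669.0, 138.0]]
```

View pics/c14.png

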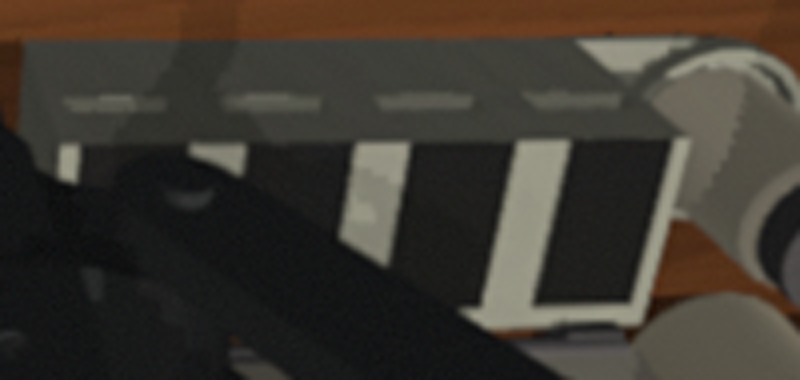

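```bash
cat > slot.py <<'E'
import sys; from go import rows; import numpy as np
from bench import observe
O=(622.0,40.2); A=-0.08
def rk(x,y):
    c,s=np.cos(A),np.sin(A); return O[0]+c*x-s*y,O[1]+s*x+c*y
if __name__=="__main__":
    k=int(sys.argv[1]); s=float(sys.argv[2]); z=float(sys.argv[3]); g=float(sys.argv[4]) if len(sys.argv)>4 else 27
    x,y=rk(s-g,-81+54*k); d,w,n,m=rows(x,y,z,A+np.pi/2); print("target",np.round((x,y,z),1),"row",*np.round(d,4),*np.round(w,4),"n %.1f %.1f"%(n,m)); st=observe(); print(np.round(st["position"],1),round(st["t"],1),round(st["finger_gap"],1),np.round(st["contact_force"],1))
E
python3 slot.py 2 -125 300; python3 slot.py 2 -125 222.5
```

```text
target [472.6  79.3 300. ] row 0.428 0.072 0.2972 -0.0022 -0.0021 -0.0008 n 6.3 0.0
[ 419.8 -131.6  448.1] 16.5 13.3 [-1.1  0.3 -1.1]
target [472.6  79.3 222.5] row 0.4275 0.0725 0.4522 -0.0022 -0.0021 -0.0008 n 7.5 0.0
[ 419.8 -131.6  448.1] 16.5 13.3 [-1.1  0.3 -1.1]
```

play_rows --rows "0.08 0.015 0 0 0 0;0.16 0.03 0.05 0 0 0;0.24 0.045 0.11 0 0 0;0.32 0.06 0.17 0 0 0;0.38 0.072 0.23 -0.002 -0.002 0;0.428 0.072 0.297 -0.002 -0.002 0;0.428 0.072 0.36 -0.002 -0.002 0;0.428 0.072 0.42 -0.002 -0.002 0;0.428 0.072 0.452 -0.002 -0.002 0;0.428 0.072 0.452 -0.002 -0.002 0;0.428 0.072 0.452 -0.002 -0.002 0"

```text
t: 17.42
position: [472.8, 79.8, 222.3]
orientation: [0.735, 0.678, -0.001, -0.001]
contact_force: [0.1, 0.7, -0.9]
finger_gap: 13.3
```

```bash
python3 slot.py 2 -100 222.5;  python3 - <<'E'
from pad import *
for n,b in (("top",(230,150,345,260,6)),("scene",(260,120,440,240,4.4)),("wrist",(0,0,640,400,1))):
    f=get(n,n+"15"); crop(f,*b,f"pics/{n}15.png")
E
```

```text
target [497.6  77.3 222.5] row -0.001 0.0499 -0.0006 -0.0018 -0.0003 -0.0005 n 0.6 0.0
[472.8  79.8 222.3] 17.4 13.3 [ 0.1  0.7 -0.9]
```

View pics/top15.png

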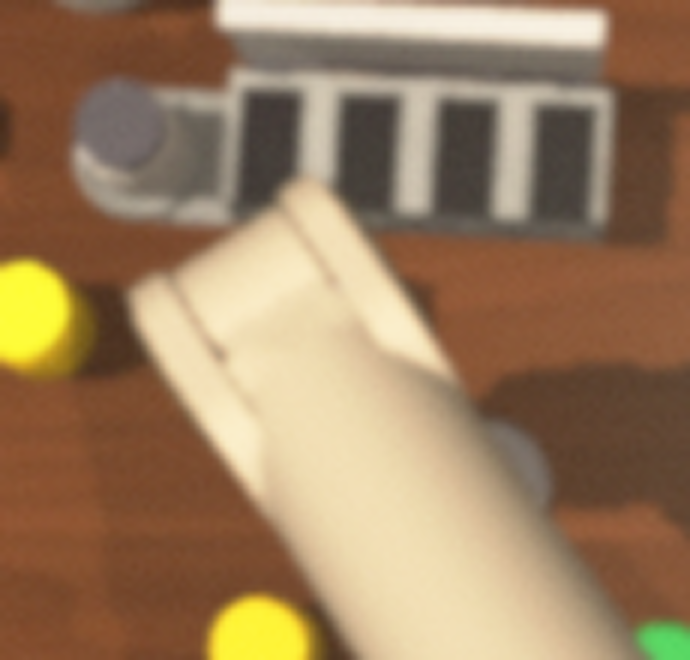

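View pics/scene15.png

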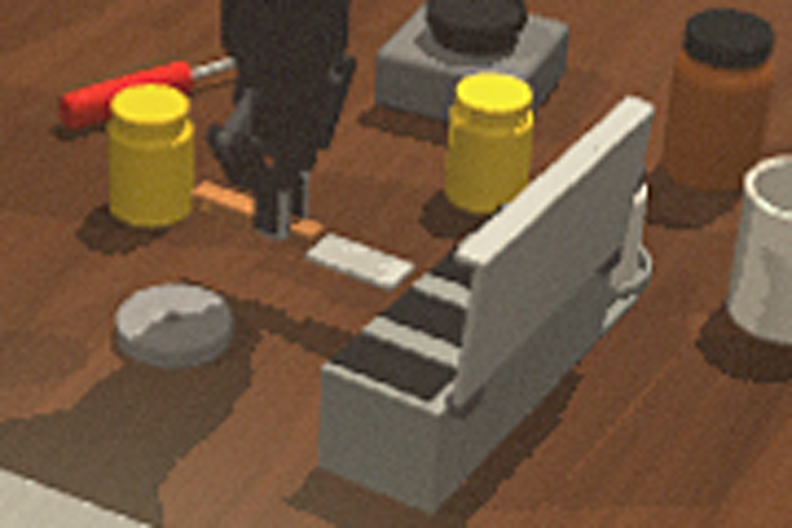

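View pics/wrist15.png

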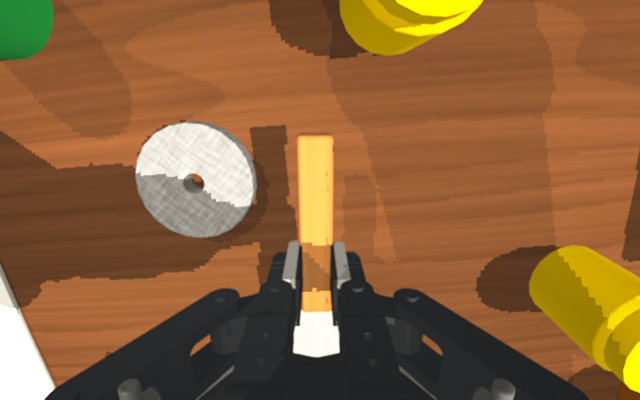

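```bash
python3 - <<'E'
from pad import *
from slot import rk
f=load("pics/scene15.npz")
c,s=np.cos(-.08),np.sin(-.08)
def P(dx,dy,z): return (472.8+c*dx-s*dy, 79.8+s*dx+c*dy, z)
zt=222.3-179+4
names=[("sh-",27,-14,zt),("sh+",27,14,zt),("tip-",87,-14,zt),("tip+",87,14,zt),("tail-",-63,-8,zt+10),("tail+",-63,8,zt+10)]
for n,a,b,z in names: print(n,np.round((proj(f,[P(a,b,z)])[0]-[260,120])*4.4,0))
# rack known corners for scene-calib check: top corners
for x,y in ((-37.5,-105),(37.5,-105)): print("rack top",np.round((proj(f,[(*rk(x,y),70)])[0]-[260,120])*4.4,0))
crop(f,295,155,375,200,9.5,"pics/c15.png")
E
```

```text
sh- [301. 254.]
sh+ [325. 234.]
tip- [385. 286.]
tip+ [409. 264.]
tail- [185. 191.]
tail+ [200. 180.]
rack top [319. 367.]
rack top [437. 414.]
```

View pics/c15.png

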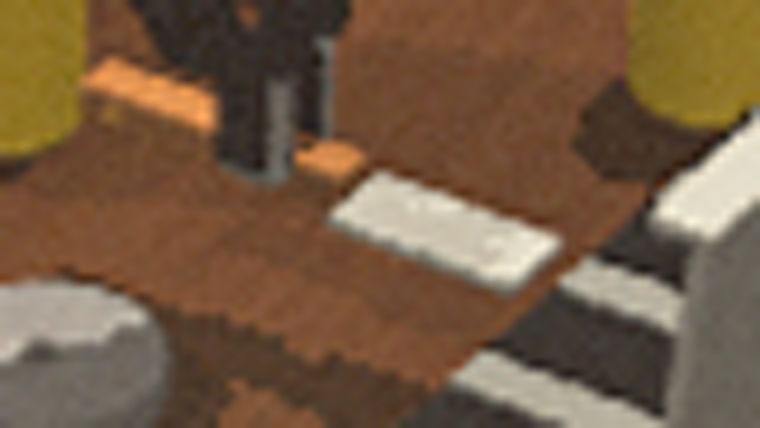

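The measured blade corners match the level prediction to about 1 px, so I insert it into slot 2.

play_rows --rows "-0.001 0.03 0 -0.001 0 0;-0.001 0.05 0 -0.001 0 0;-0.001 0.07 0 -0.001 0 0;-0.001 0.09 0 -0.001 0 0;-0.001 0.09 0 -0.001 0 0"

```text
t: 17.98
position: [519.8, 75.7, 224.4]
orientation: [0.735, 0.678, 0.002, 0.002]
contact_force: [-0.6, 0.4, -0.3]
finger_gap: 12.9
```

```bash
python3 slot.py 2 -50 222.5;  python3 - <<'E'
from pad import *
for n,b in (("scene",(280,130,400,220,6.5)),):
    f=get(n,n+"16"); crop(f,*b,f"pics/{n}16.png")
E
```

```text
target [547.4  73.3 222.5] row -0.0004 0.0554 0.004 0.0034 -0.0003 -0.0012 n 0.7 0.0
[519.8  75.7 224.4] 18.0 12.9 [-0.6  0.4 -0.3]
```

View pics/scene16.png

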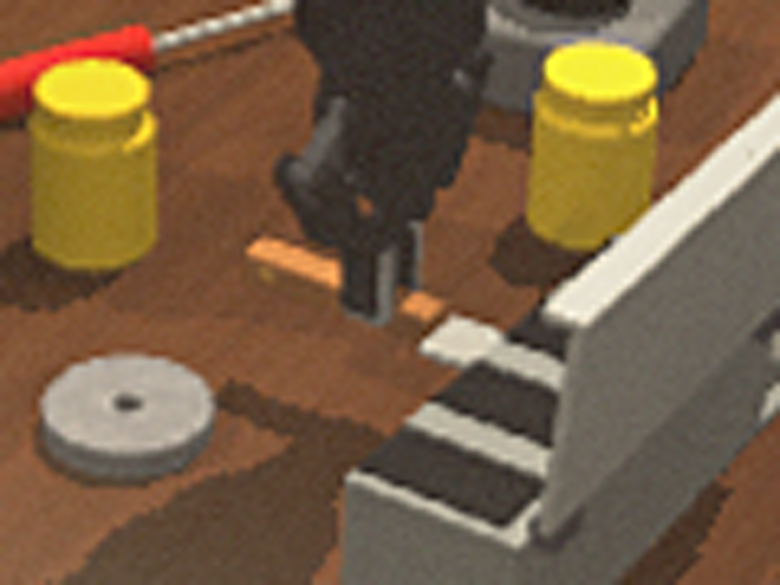

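play_rows --rows "0 0.02 0.003 0.002 0 -0.001;0 0.04 0.003 0.002 0 -0.001;0 0.055 0.003 0.002 0 -0.001;0 0.055 0.003 0.002 0 -0.001;0 0.055 0.003 0.002 0 -0.001"

```text
t: 18.45
position: [544.9, 74.4, 222.2]
orientation: [0.734, 0.679, -0.0, -0.0]
contact_force: [0.2, 0.2, -1.0]
finger_gap: 12.6
```

```bash
python3 slot.py 2 -37.5 222.5
```

```text
target [559.9  72.3 222.5] row -0.0019 0.0301 -0.0006 -0.0003 0.0 0.0011 n 0.4 0.0
[544.9  74.4 222.2] 18.4 12.6 [ 0.2  0.2 -1. ]
```

play_rows --rows "-0.001 0.01 0 0 0 0;-0.001 0.02 0 0 0 0;-0.001 0.026 0 0 0 0;-0.001 0.026 0 0 0 0"

```text
t: 18.78
position: [558.7, 72.4, 222.4]
orientation: [0.734, 0.679, 0.0, 0.0]
contact_force: [0.1, 0.5, -0.6]
finger_gap: 13.2
```

play_rows --rows "0 0.004 0 0 0 0;0 0.008 0 0 0 0;0 0.008 0 0 0 0"

```text
t: 19.03
position: [560.5, 72.8, 221.6]
orientation: [0.734, 0.679, -0.002, -0.001]
contact_force: [-9.9, -1.3, 3.3]
finger_gap: 13.4
```

play_rows --rows "0 -0.001 0.002 0 0 0;0 -0.001 0.002 0 0 0;0 -0.001 0.002 0 0 0;0 -0.001 0.002 0 0 0;0 -0.001 0.002 0 0 0" --fingers 45

```text
t: 19.45
position: [561.8, 72.3, 221.5]
orientation: [0.734, 0.679, 0.0, 0.0]
contact_force: [-0.8, -0.0, 0.1]
finger_gap: 38.5
```

play_rows --rows "0 0 -0.04 0 0 0;0 -0.02 -0.1 0 0 0;0 -0.06 -0.18 0 0 0;0 -0.1 -0.26 0 0 0;0 -0.14 -0.3 0 0 0;0 -0.14 -0.3 0 0 0;0 -0.14 -0.3 0 0 0"

```text
t: 20.03
position: [491.5, 78.4, 373.2]
orientation: [0.734, 0.679, 0.001, 0.002]
contact_force: [0.3, -0.8, -0.5]
finger_gap: 38.2
```

```bash
python3 - <<'E'
from pad import *
f=get("wrist","w17"); crop(f,0,0,640,400,1.2,"pics/w17.png"); s=observe(); print(s["position"],s["finger_gap"])
E
```

```text
[491.7769142   77.6223878  371.81244823] 38.33828949038124
```

View pics/w17.png

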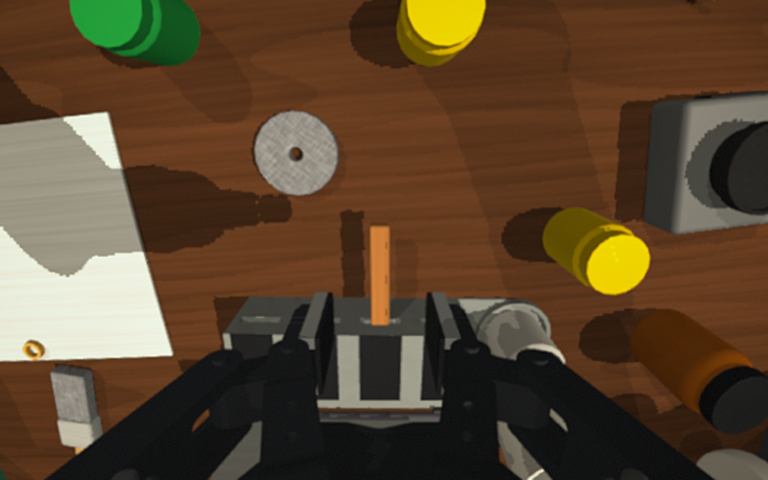

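Paddle A sits in slot 2 with its handle at (380,275) and shoulder at the face. Next is paddle B.

```bash
python3 go.py 455 -365 340 1.306
```

```text
row: -0.8882 -0.0034 0.0653 0.0015 0.0011 0.1237  n>=10.7 1.5 t 20.08
```

play_rows --rows "-0.08 0 0 0 0 0;-0.16 0 0 0 0 0;-0.24 0 0 0 0 0;-0.32 0 0 0 0 0;-0.4 0 0 0 0 0.02;-0.48 0 0 0 0 0.04;-0.56 0 0 0 0 0.08;-0.64 0 0.02 0 0 0.12;-0.72 0 0.04 0 0 0.124;-0.8 0 0.06 0 0 0.124;-0.888 -0.003 0.065 0.001 0.001 0.124;-0.888 -0.003 0.065 0.001 0.001 0.124"

```text
t: 21.08
position: [451.4, -374.4, 334.5]
orientation: [0.798, 0.603, -0.002, -0.003]
contact_force: [-1.8, -1.1, -0.0]
finger_gap: 38.5
```

play_rows --rows "0 0 0 0 0 0;0 0 0 0 0 0;0 0 0 0 0 0"

```text
t: 21.33
position: [456.1, -363.3, 338.1]
orientation: [0.794, 0.609, 0.0, -0.002]
contact_force: [0.7, 0.5, 0.1]
finger_gap: 38.3
```

```bash
python3 - <<'E'
from pad import *
f=get("wrist","w18"); crop(f,0,0,640,400,1.2,"pics/w18.png"); s=observe(); print(s["position"],s["finger_gap"])
paddles(f)
E
```

```text
[ 456.22232248 -363.04262413  338.56951041] 38.10613274765677
handle px [297. 172.] mean [ 440.4 -376.8] rect c [ 442.3 -377.3] yaw -0.258 size 15.4 88.2 shoulder [ 484.9 -388.6] tail [ 399.7 -366.1]
handle px [235. 194.] mean [ 446.1 -440.8] rect c [ 448.1 -440.5] yaw 0.113 size 89.2 18.2 shoulder [ 492.4 -435.6] tail [ 403.7 -445.6]
handle px [201. 380.] mean [ 658.2 -562.4] rect c [ 659.5 -559.9] yaw -0.877 size 29.6 101.8 shoulder [ 689.8 -600.4] tail [ 624.8 -522.3]
```

View pics/w18.png

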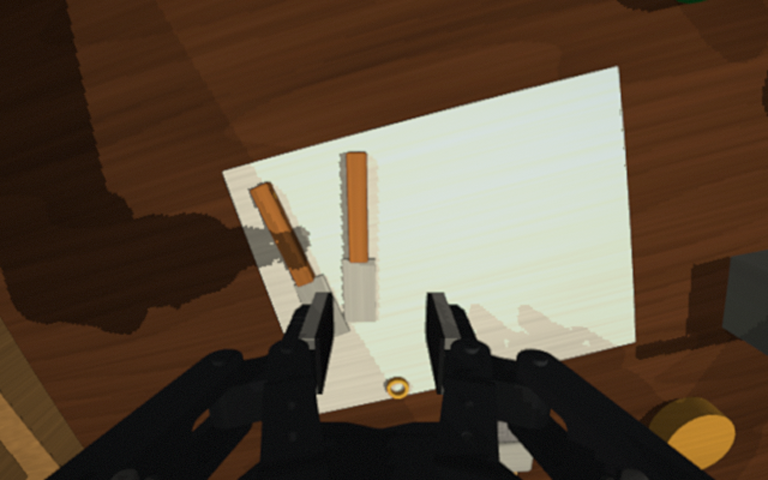

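```bash
python3 go.py 458.6 -382.9 250 1.313
```

```text
row: -0.0374 0.0152 0.177 -0.0013 -0.0012 -0.0027  n>=2.2 0.0 t 21.38
```

play_rows --rows "-0.037 0.015 0.06 0 0 -0.003;-0.037 0.015 0.12 0 0 -0.003;-0.037 0.015 0.177 0 0 -0.003;-0.037 0.015 0.177 0 0 -0.003;-0.037 0.015 0.177 0 0 -0.003;-0.037 0.015 0.177 0 0 -0.003"

```text
t: 21.88
position: [458.8, -383.6, 252.4]
orientation: [0.792, 0.61, 0.0, 0.0]
contact_force: [0.3, 1.1, 0.1]
finger_gap: 38.5
```

```bash
python3 - <<'E'
from pad import *
f=get("wrist","w19"); crop(f,0,0,640,400,1.2,"pics/w19.png"); s=observe(); print(s["position"],s["finger_gap"])
paddles(f)
E
python3 go.py 458.6 -382.9 181 1.313
```

```text
[ 458.90836135 -383.9236254   252.94108166] 38.54007656177336
handle px [319. 186.] mean [ 439.8 -376.9] rect c [ 442.2 -377.5] yaw -0.258 size 15.2 88.7 shoulder [ 485.1 -388.8] tail [ 399.3 -366.2]
handle px [228. 208.] mean [ 438.6 -441.3] rect c [ 441.7 -441. ] yaw 0.109 size 76.9 18.8 shoulder [ 480.  -436.8] tail [ 403.5 -445.1]
row: 0.0019 -0.0013 0.1439 0.0011 0.0002 -0.0006  n>=1.7 0.0 t 21.93
```

View pics/w19.png

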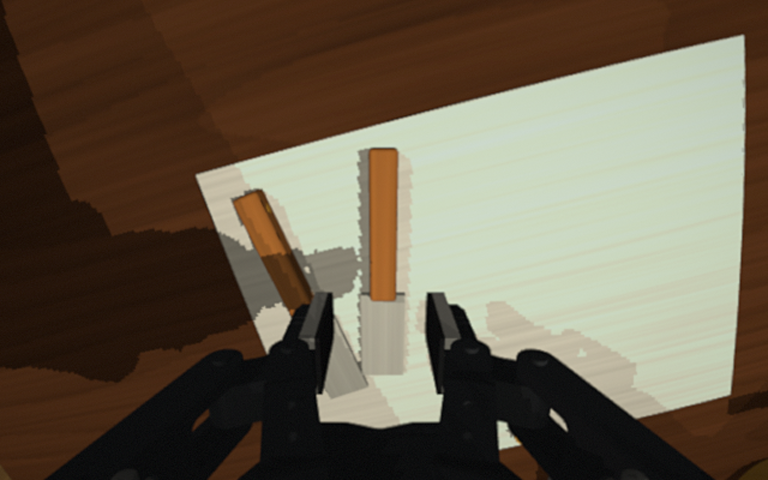

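play_rows --rows "0.003 -0.001 0.06 0 0 0;0.003 -0.001 0.11 0 0 0;0.003 -0.001 0.143 0 0 0;0.003 -0.001 0.143 0 0 0;0.003 -0.001 0.143 0 0 0"

```text
t: 22.35
position: [458.1, -382.7, 180.4]
orientation: [0.793, 0.61, 0.0, -0.0]
contact_force: [0.0, -0.0, 0.3]
finger_gap: 38.5
```

play_rows --rows "0 0 0 0 0 0;0 0 0 0 0 0;0 0 0 0 0 0;0 0 0 0 0 0;0 0 0 0 0 0;0 0 0 0 0 0" --fingers 0 --newtons 80

```text
t: 22.85
position: [458.6, -382.9, 181.7]
orientation: [0.793, 0.61, 0.0, 0.001]
contact_force: [-0.2, 1.1, 8.1]
finger_gap: 13.7
```

play_rows --rows "0 0 -0.07 0 0 0;0 0 -0.14 0 0 0;0 0 -0.2 0 0 0;0 0 -0.2 0 0 0;0 0 -0.2 0 0 0"

```text
t: 23.27
position: [458.6, -383.0, 282.5]
orientation: [0.793, 0.609, 0.0, 0.002]
contact_force: [-0.5, -0.2, -2.5]
finger_gap: 13.3
```

```bash
python3 - <<'E'
from pad import *
f=get("wrist","w20"); crop(f,0,0,640,400,1.2,"pics/w20.png"); s=observe(); print(s["position"],s["finger_gap"])
paddles(f)
E
python3 slot.py 1 -125 300; python3 slot.py 1 -125 222.5
```

```text
[ 457.85720068 -382.84007627  280.41805882] 13.25332718698726
handle px [241. 202.] mean [ 445.2 -440.8] rect c [ 447.8 -440.5] yaw 0.105 size 89.1 18.4 shoulder [ 492.1 -435.9] tail [ 403.5 -445.2]
handle px [169. 238.] mean [ 458.5 -509.6] rect c [ 458.9 -511.6] yaw 1.569 size 78.3 11.5 shoulder [ 458.6 -472.4] tail [ 458.5 -550.9]
target [468.3  25.4 300. ] row 0.7944 -0.1898 -0.0399 0.0003 0.0005 -0.1201 n 9.8 1.4
[ 457.9 -382.8  280.4] 23.3 13.3 [ 0.1  0.1 -2.4]
target [468.3  25.4 222.5] row 0.7945 -0.1898 0.1151 0.0003 0.0005 -0.1201 n 9.9 1.4
[ 457.9 -382.8  280.4] 23.3 13.3 [ 0.1  0.1 -2.4]
```

View pics/w20.png

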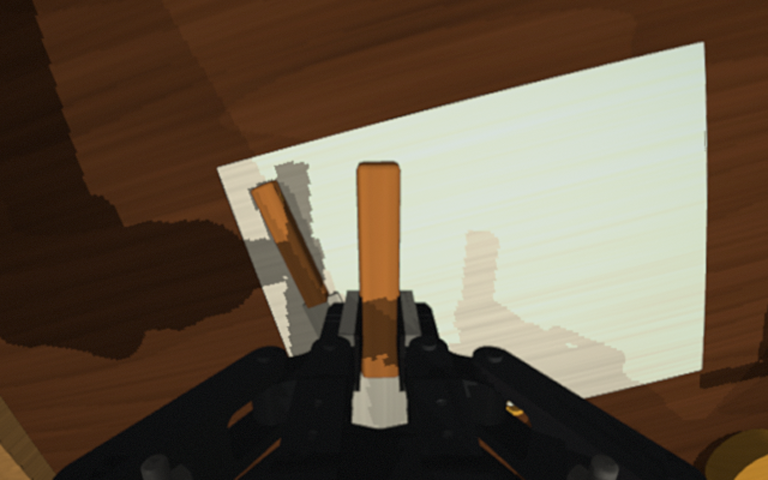

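play_rows --rows "0.07 -0.017 -0.03 0 0 0;0.15 -0.036 -0.04 0 0 -0.03;0.23 -0.055 -0.04 0 0 -0.06;0.31 -0.074 -0.04 0 0 -0.09;0.39 -0.093 -0.04 0 0 -0.12;0.47 -0.112 -0.04 0 0 -0.12;0.55 -0.131 -0.04 0 0 -0.12;0.63 -0.15 -0.04 0 0 -0.12;0.71 -0.17 -0.04 0 0 -0.12;0.76 -0.18 -0.02 0 0 -0.12;0.794 -0.19 0.02 0 0 -0.12;0.794 -0.19 0.06 0 0 -0.12"

```text
t: 24.32
position: [467.2, 30.0, 249.1]
orientation: [0.733, 0.681, 0.001, -0.001]
contact_force: [0.0, -1.1, -0.4]
finger_gap: 13.3
```

```bash
python3 slot.py 1 -125 221.2
```

```text
target [468.3  25.4 221.2] row -0.0091 0.0028 0.0557 -0.0002 -0.0018 0.0044 n 0.7 0.1
[467.2  30.  249.1] 24.3 13.3 [ 0.  -1.1 -0.4]
```

play_rows --rows "-0.009 0.003 0.02 0 -0.002 0.004;-0.009 0.003 0.045 0 -0.002 0.004;-0.009 0.003 0.056 0 -0.002 0.004;-0.009 0.003 0.056 0 -0.002 0.004;-0.009 0.003 0.056 0 -0.002 0.004"

```text
t: 24.73
position: [469.2, 20.2, 221.6]
orientation: [0.737, 0.676, -0.001, -0.0]
contact_force: [-0.3, 0.1, -0.6]
finger_gap: 13.5
```

```bash
python3 slot.py 1 -80 221.2;  python3 - <<'E'
from pad import *
f=get("scene","scene21"); crop(f,270,140,390,230,6.5,"pics/scene21.png")
p=observe()["position"]; c,s=np.cos(-.08),np.sin(-.08); zt=p[2]-177.7+4
for n,a,b in (("sh-",27,-14),("sh+",27,14),("tip-",87,-14),("tip+",87,14)): print(n,np.round((proj(f,[(p[0]+c*a-s*b,p[1]+s*a+c*b,zt)])[0]-[270,140])*6.5))
E
```

```text
target [513.2  21.8 221.2] row 0.0109 0.0874 0.0006 -0.0011 0.001 -0.0048 n 1.1 0.1
[469.2  20.2 221.6] 24.7 13.5 [-0.3  0.1 -0.6]
sh- [301. 312.]
sh+ [340. 280.]
tip- [428. 361.]
tip+ [466. 328.]
```

View pics/scene21.png

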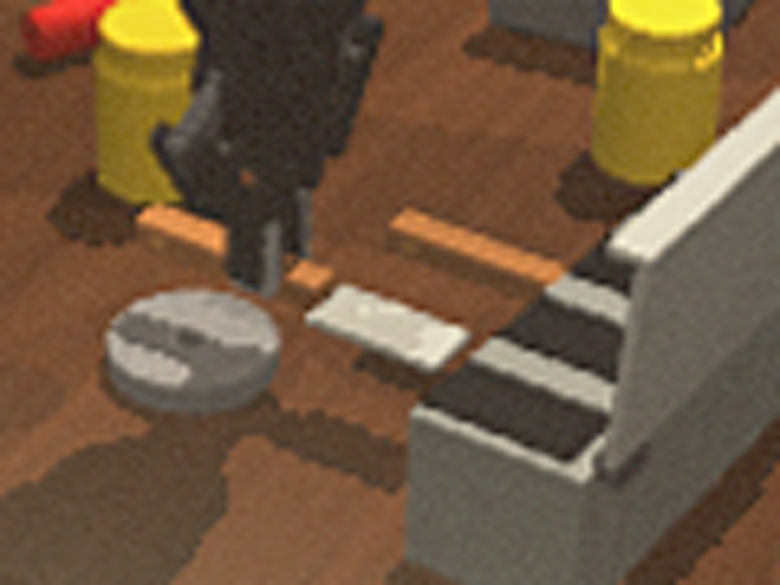

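play_rows --rows "0.01 0 0 0 0.001 -0.004;0.01 0 0 0 0.001 -0.004;0.01 0 0 0 0.001 -0.004;0.01 0.01 0 0 0.001 -0.004"

```text
t: 25.12
position: [474.1, 25.5, 221.7]
orientation: [0.735, 0.678, -0.001, -0.0]
contact_force: [1.0, 0.0, -1.1]
finger_gap: 13.5
```

```bash
python3 slot.py 1 -80 221.2
```

```text
target [513.2  21.8 221.2] row -0.0011 0.0786 0.0009 -0.0009 0.0006 0.0004 n 0.9 0.0
[474.1  25.5 221.7] 25.1 13.5 [ 1.   0.  -1.1]
```

play_rows --rows "-0.001 0.03 0.001 0 0 0;-0.001 0.06 0.001 0 0 0;-0.001 0.08 0.001 0 0 0;-0.001 0.1 0.001 0 0 0;-0.001 0.12 0.001 0 0 0;-0.001 0.12 0.001 0 0 0;-0.001 0.12 0.001 0 0 0"

```text
t: 25.7
position: [534.4, 20.0, 220.8]
orientation: [0.735, 0.678, -0.0, -0.001]
contact_force: [-0.2, -0.1, -1.4]
finger_gap: 13.2
```

```bash
python3 slot.py 1 -37.5 221.2
```

```text
target [555.5  18.4 221.2] row 0.0002 0.0424 -0.0009 -0.001 -0.0001 -0.0002 n 0.5 0.0
[534.4  20.  220.8] 25.7 13.2 [-0.2 -0.1 -1.4]
```

play_rows --rows "0 0.015 0 0 0 0;0 0.03 0 0 0 0;0 0.04 0 0 0 0;0 0.04 0 0 0 0"

```text
t: 26.03
position: [554.6, 18.3, 220.6]
orientation: [0.735, 0.678, -0.001, -0.001]
contact_force: [-1.0, -0.7, -1.9]
finger_gap: 13.5
```

play_rows --rows "0 0.003 0 0 0 0;0 0.006 0 0 0 0;0 0.006 0 0 0 0"

```text
t: 26.28
position: [555.6, 18.5, 220.1]
orientation: [0.735, 0.679, -0.003, -0.002]
contact_force: [-10.2, 0.2, 5.0]
finger_gap: 13.5
```

Shoulder contact. I release, rise and look.

play_rows --rows "0 -0.001 0.002 0 0 0;0 -0.001 0.002 0 0 0;0 -0.001 0.002 0 0 0;0 -0.001 0.002 0 0 0;0 -0.001 0.002 0 0 0" --fingers 45

```text
t: 26.7
position: [556.9, 18.2, 220.1]
orientation: [0.735, 0.678, -0.0, -0.0]
contact_force: [-0.3, -0.2, 0.4]
finger_gap: 38.1
```

play_rows --rows "0 0 -0.04 0 0 0;0 -0.02 -0.1 0 0 0;0 -0.06 -0.18 0 0 0;0 -0.1 -0.26 0 0 0;0 -0.14 -0.3 0 0 0;0 -0.14 -0.3 0 0 0;0 -0.14 -0.3 0 0 0"

```text
t: 27.28
position: [486.9, 24.2, 371.9]
orientation: [0.735, 0.678, 0.0, 0.002]
contact_force: [-0.5, -0.0, -0.4]
finger_gap: 38.7
```

```bash
python3 - <<'E'
from pad import *
f=get("wrist","w22"); crop(f,0,0,640,400,1.2,"pics/w22.png"); s=observe(); print(s["position"],s["finger_gap"])
E
python3 go.py 463 -415 330 1.68
```

```text
[487.0390447   23.5380193  370.48212232] 38.76918359634685
row: -0.8779 0.0229 0.0827 0.0004 0.0014 -0.1267  n>=10.6 1.5 t 27.33
```

View pics/w22.png

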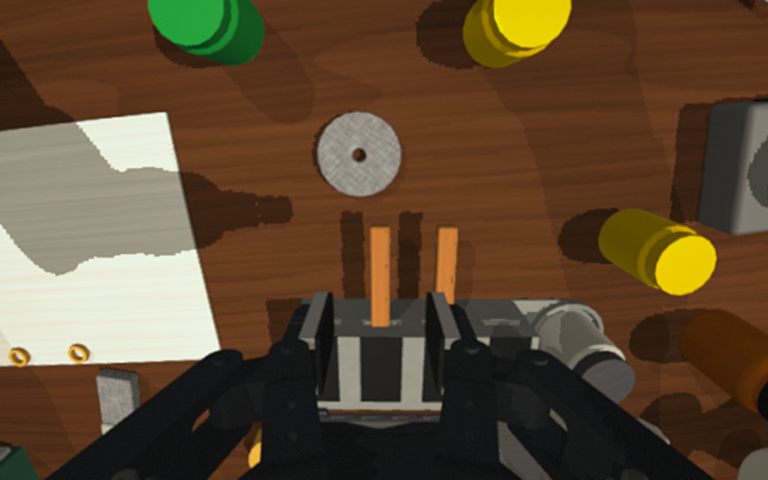

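Both handles, at (380,275) and (447,265), reach the face evenly. Next is paddle C.

play_rows --rows "-0.08 0 0 0 0 0;-0.16 0 0 0 0 -0.02;-0.24 0 0 0 0 -0.04;-0.32 0 0 0 0 -0.06;-0.4 0.01 0.01 0 0 -0.08;-0.48 0.01 0.02 0 0 -0.1;-0.56 0.01 0.03 0 0 -0.12;-0.64 0.01 0.04 0 0 -0.127;-0.72 0.02 0.05 0 0 -0.127;-0.8 0.02 0.07 0 0 -0.127;-0.878 0.023 0.083 0 0 -0.127;-0.878 0.023 0.083 0 0 -0.127"

```text
t: 28.33
position: [459.2, -424.3, 322.6]
orientation: [0.671, 0.741, -0.002, -0.003]
contact_force: [-2.2, -0.4, -1.8]
finger_gap: 38.4
```

play_rows --rows "0 0 0 0 0 0;0 0 0 0 0 0;0 0 0 0 0 0;0 0 0 0 0 0"

```text
t: 28.67
position: [464.2, -413.1, 328.5]
orientation: [0.666, 0.746, -0.0, -0.001]
contact_force: [-0.0, 0.3, -0.1]
finger_gap: 38.6
```

```bash
python3 - <<'E'
from pad import *
f=get("wrist","w23"); crop(f,0,0,640,400,1.2,"pics/w23.png"); s=observe(); print(s["position"],s["finger_gap"],s["joint_positions"])
paddles(f)
E
```

```text
[ 464.06808122 -413.32513923  328.76381346] 38.41203840195956 [ 1.21683605  0.53491798 -0.77294757  1.46200304  0.37944203  1.29901773
  2.09535838]
handle px [286. 163.] mean [ 446.1 -442.4] rect c [ 448.  -442.2] yaw 0.11 size 88.6 15.6 shoulder [ 492.  -437.3] tail [ 404. -447.]
```

View pics/w23.png

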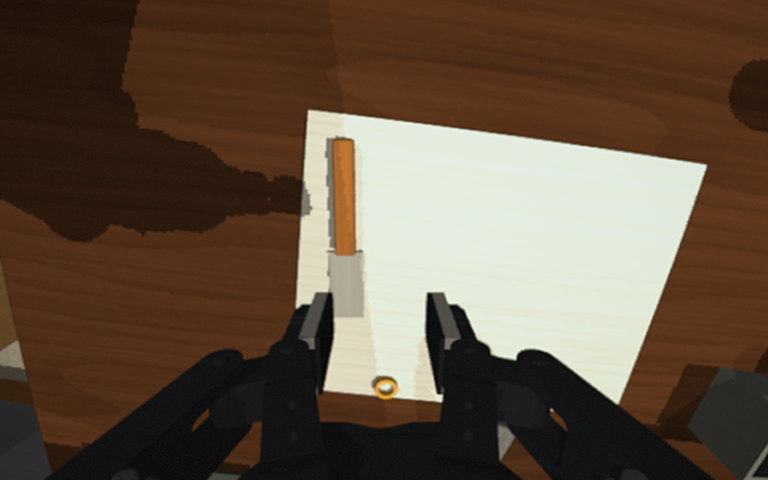

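```bash
python3 go.py 465.3 -441.5 240 1.681
```

```text
row: -0.0562 -0.0037 0.1775 -0.0008 0.0002 0.0018  n>=2.2 0.0 t 28.72
```

play_rows --rows "-0.056 -0.004 0.05 0 0 0.002;-0.056 -0.004 0.1 0 0 0.002;-0.056 -0.004 0.15 0 0 0.002;-0.056 -0.004 0.177 0 0 0.002;-0.056 -0.004 0.177 0 0 0.002;-0.056 -0.004 0.177 0 0 0.002;-0.056 -0.004 0.177 0 0 0.002"

```text
t: 29.3
position: [465.2, -442.5, 242.0]
orientation: [0.668, 0.744, -0.0, 0.001]
contact_force: [0.1, -0.2, 0.8]
finger_gap: 38.2
```

```bash
python3 - <<'E'
from pad import *
f=get("wrist","w24"); crop(f,0,0,640,400,1.2,"pics/w24.png"); s=observe(); print(s["position"],s["finger_gap"])
paddles(f)
E
python3 go.py 465.3 -441.5 181 1.681
```

```text
[ 465.22341647 -442.62437616  242.25349257] 38.40722261568238
handle px [320. 190.] mean [ 444.7 -442.9] rect c [ 447.9 -442.5] yaw 0.111 size 89.1 15.2 shoulder [ 492.2 -437.6] tail [ 403.7 -447.4]
handle px [625. 373.] mean [ 578.3 -160.4] rect c [ 575.4 -169.5] yaw 0.314 size 96.3 40.3 shoulder [ 614.9 -148.5] tail [ 524.7 -177.8]
row: 0.0025 0.0003 0.1225 0.0005 0.0015 -0.0014  n>=1.5 0.0 t 29.35
```

View pics/w24.png

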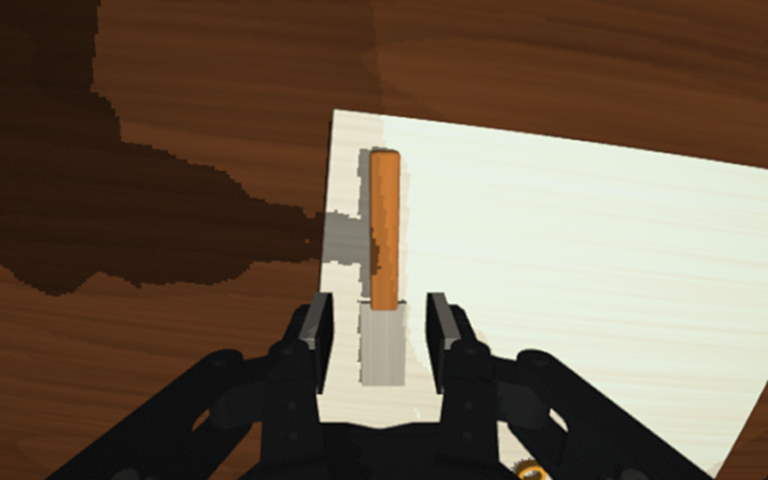

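play_rows --rows "0.003 0 0.06 0 0 0;0.003 0 0.1 0 0 0;0.003 0 0.122 0 0 0;0.003 0 0.122 0 0 0;0.003 0 0.122 0 0 0"

```text
t: 29.77
position: [464.5, -441.4, 180.0]
orientation: [0.668, 0.744, -0.0, -0.0]
contact_force: [-0.3, 0.4, -0.8]
finger_gap: 38.2
```

play_rows --rows "0 0 0 0 0 0;0 0 0 0 0 0;0 0 0 0 0 0;0 0 0 0 0 0;0 0 0 0 0 0;0 0 0 0 0 0" --fingers 0 --newtons 80

```text
t: 30.27
position: [464.9, -441.5, 181.3]
orientation: [0.668, 0.744, -0.001, 0.001]
contact_force: [-0.4, 0.9, 6.4]
finger_gap: 13.6
```

play_rows --rows "0 0 -0.07 0 0 0;0 0 -0.14 0 0 0;0 0 -0.2 0 0 0;0 0 -0.2 0 0 0;0 0 -0.2 0 0 0"

```text
t: 30.68
position: [465.0, -441.5, 282.3]
orientation: [0.668, 0.744, -0.001, 0.002]
contact_force: [-0.1, -0.0, -2.0]
finger_gap: 13.6
```

```bash
python3 - <<'E'
from pad import *
f=get("wrist","w25"); crop(f,0,0,640,400,1.2,"pics/w25.png"); s=observe(); print(s["position"],s["finger_gap"])
E
python3 slot.py 0 -125 300
```

```text
[ 464.32159505 -441.29057758  280.10812716] 13.19283649990485
target [464.  -28.4 300. ] row 0.821 0.0879 -0.0414 -0.0002 0.0013 0.1249 n 9.9 1.5
[ 464.3 -441.3  280.1] 30.7 13.2 [-0.4 -0.3 -2. ]
```

View pics/w25.png

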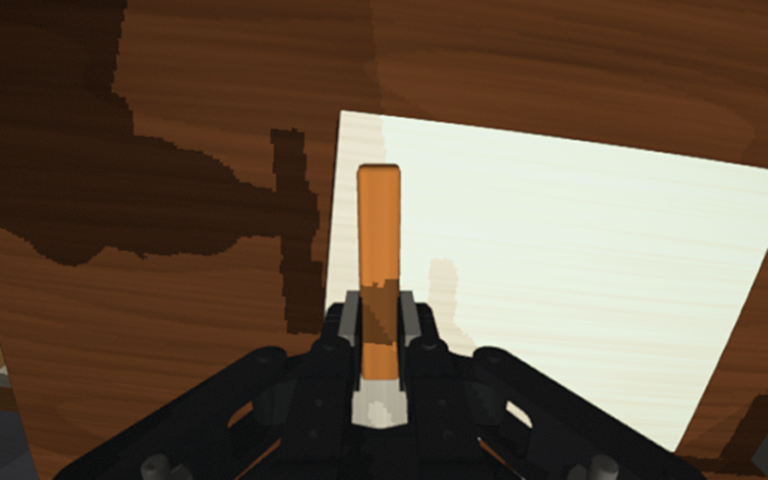

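Paddle C is held straight. Moving to slot 0.

play_rows --rows "0.07 0.007 -0.04 0 0 0;0.15 0.016 -0.041 0 0 0.03;0.23 0.024 -0.041 0 0 0.06;0.31 0.033 -0.041 0 0 0.09;0.39 0.042 -0.041 0 0 0.125;0.47 0.05 -0.041 0 0 0.125;0.55 0.059 -0.041 0 0 0.125;0.63 0.067 -0.041 0 0 0.125;0.71 0.076 -0.041 0 0 0.125;0.78 0.083 -0.041 0 0 0.125;0.821 0.088 -0.041 0 0.001 0.125;0.821 0.088 -0.041 0 0.001 0.125"

```text
t: 31.73
position: [463.1, -22.9, 298.9]
orientation: [0.732, 0.681, 0.0, -0.002]
contact_force: [0.3, 0.1, -1.3]
finger_gap: 13.2
```

play_rows --rows "0 0 0.04 0 0 0;0 0 0.09 0 0 0;0 0 0.13 0 0 0;0 0 0.158 0 0 0;0 0 0.158 0 0 0;0 0 0.158 0 0 0"

```text
t: 32.23
position: [463.2, -28.5, 219.5]
orientation: [0.735, 0.678, -0.001, -0.002]
contact_force: [0.2, -0.4, -0.4]
finger_gap: 13.5
```

```bash
python3 slot.py 0 -115 221.2
```

```text
target [474.  -29.2 221.2] row 0.0004 0.0216 -0.0035 -0.003 -0.0013 0.0 n 0.3 0.0
[463.2 -28.5 219.5] 32.2 13.5 [ 0.2 -0.4 -0.4]
```

play_rows --rows "0 0.01 -0.003 -0.002 -0.001 0;0 0.022 -0.003 -0.002 -0.001 0;0 0.022 -0.003 -0.002 -0.001 0;0 0.022 -0.003 -0.002 -0.001 0"

```text
t: 32.57
position: [475.6, -29.2, 222.8]
orientation: [0.735, 0.678, 0.001, 0.001]
contact_force: [-0.1, -1.1, -0.6]
finger_gap: 13.4
```

```bash
python3 slot.py 0 -60 221.2;  python3 - <<'E'
from pad import *
f=get("scene","scene26"); crop(f,260,150,380,240,6.5,"pics/scene26.png")
p=observe()["position"]; c,s=np.cos(-.08),np.sin(-.08); zt=p[2]-177.3+4
for n,a,b in (("sh-",27,-14),("sh+",27,14),("tip-",87,-14),("tip+",87,14)): print(n,np.round((proj(f,[(p[0]+c*a-s*b,p[1]+s*a+c*b,zt)])[0]-[260,150])*6.5))
E
```

```text
target [528.8 -33.6 221.2] row -0.0002 0.1068 0.0035 0.0021 0.0002 -0.0002 n 1.3 0.0
[475.6 -29.2 222.8] 32.6 13.4 [-0.1 -1.1 -0.6]
sh- [317. 311.]
sh+ [358. 277.]
tip- [447. 364.]
tip+ [486. 328.]
```

View pics/scene26.png

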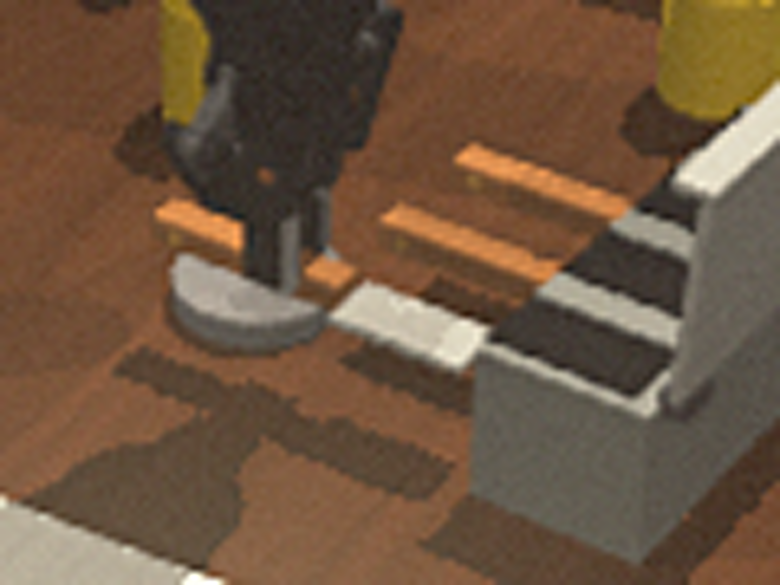

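play_rows --rows "0 0.02 0.002 0.001 0 0;0 0.04 0.002 0.001 0 0;0 0.06 0.002 0.001 0 0;0 0.08 0.002 0.001 0 0;0 0.106 0.002 0.001 0 0;0 0.106 0.002 0.001 0 0;0 0.106 0.002 0.001 0 0"

```text
t: 33.2
position: [528.5, -33.3, 220.8]
orientation: [0.735, 0.678, 0.0, -0.0]
contact_force: [-0.2, 0.4, -0.6]
finger_gap: 13.6
```

```bash
python3 slot.py 0 -37.5 221.2
```

```text
target [551.2 -35.4 221.2] row -0.0005 0.0457 -0.0007 -0.0 -0.0004 -0.0001 n 0.5 0.0
[528.5 -33.3 220.8] 33.2 13.6 [-0.2  0.4 -0.6]
```

play_rows --rows "0 0.015 0 0 0 0;0 0.03 0 0 0 0;0 0.042 0 0 0 0;0 0.042 0 0 0 0"

```text
t: 33.53
position: [549.1, -35.2, 220.7]
orientation: [0.735, 0.678, -0.001, -0.0]
contact_force: [-0.7, 0.7, -2.0]
finger_gap: 13.2
```

play_rows --rows "0 0.003 0 0 0 0;0 0.006 0 0 0 0;0 0.007 0 0 0 0;0 0.007 0 0 0 0"

```text
t: 33.87
position: [550.2, -35.0, 220.2]
orientation: [0.735, 0.678, -0.003, -0.002]
contact_force: [-13.0, 0.3, 5.8]
finger_gap: 13.6
```

play_rows --rows "0 -0.001 0.002 0 0 0;0 -0.001 0.002 0 0 0;0 -0.001 0.002 0 0 0;0 -0.001 0.002 0 0 0;0 -0.001 0.002 0 0 0" --fingers 45

```text
t: 34.28
position: [551.9, -35.3, 220.4]
orientation: [0.735, 0.678, 0.0, 0.0]
contact_force: [-0.1, -0.1, -0.2]
finger_gap: 38.8
```

play_rows --rows "0 0 -0.04 0 0 0;0 -0.02 -0.1 0 0 0;0 -0.06 -0.18 0 0 0;0 -0.12 -0.26 0 0 0;0 -0.18 -0.34 0 0 0;0 -0.22 -0.38 0 0 0;0 -0.22 -0.38 0 0 0;0 -0.22 -0.38 0 0 0"

```text
t: 34.95
position: [441.5, -25.8, 412.7]
orientation: [0.735, 0.678, -0.0, 0.004]
contact_force: [1.0, 0.4, 0.2]
finger_gap: 38.5
```

```bash
python3 - <<'E'
from pad import *
f=get("wrist","w27"); crop(f,0,0,640,400,1.2,"pics/w27.png"); s=observe(); print(s["position"],s["finger_gap"])
paddles(f,z=55)
f=get("scene","scene27"); crop(f,260,90,460,240,4,"pics/scene27.png")
E
```

```text
[441.83522533 -26.56590774 411.02508933] 38.56287806347681
```

View pics/w27.png

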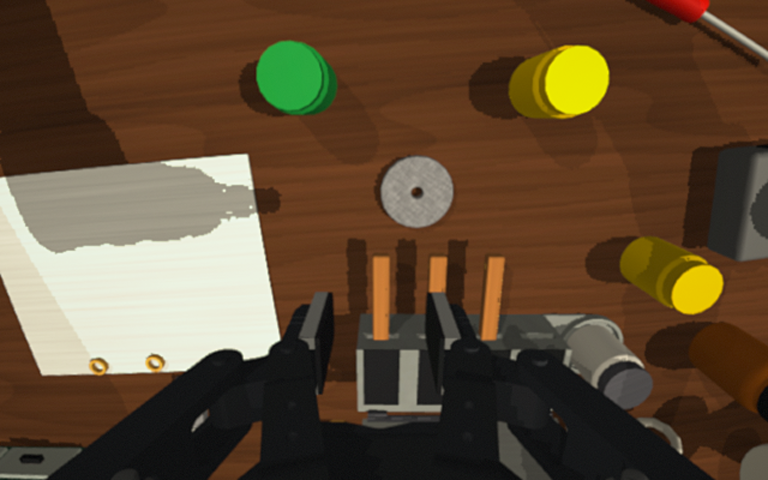

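View pics/scene27.png

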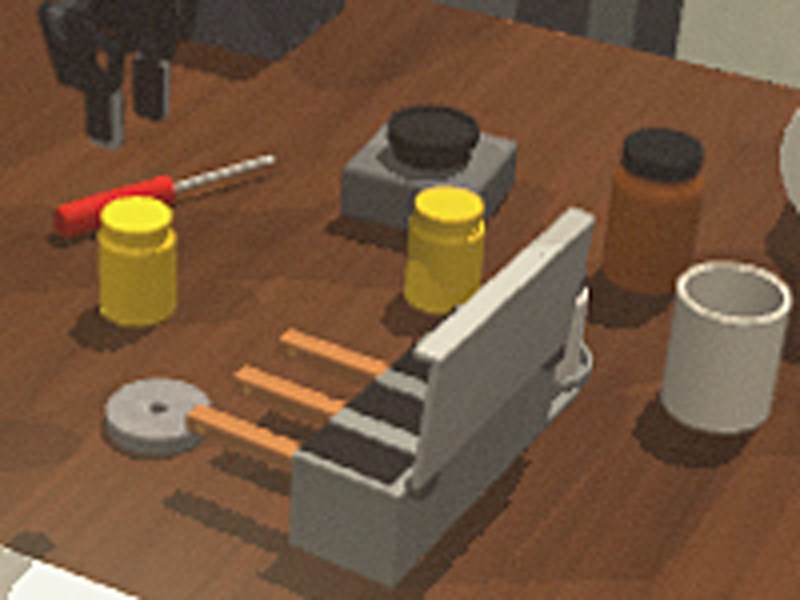

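All three paddles are home, with handles even at (380,300), (437,275) and (493,300). Now I locate the cover.

```bash
python3 - <<'E'
from pad import *
from slot import rk,O,A
def torack(p):
    c,s=np.cos(A),np.sin(A); d=np.array(p)[:2]-O; return np.array([c*d[0]+s*d[1],-s*d[0]+c*d[1],p[2]])
def inplane(f,px,yr):
    c,d=ray(f,[px]); c2=torack(c); d=d[0]; R=np.array([[np.cos(A),np.sin(A),0],[-np.sin(A),np.cos(A),0],[0,0,1]]); dr=R@d
    t=(yr-c2[1])/dr[1]; return c2+t*dr
f=load("pics/scene27.npz")
for nm,u,v in (("outer near",437,360),("lip inner near",415,352),("near bottom hinge",415,492)): print(nm,np.round(inplane(f,(260+u/4,90+v/4),-100),1))
for nm,u,v in (("outer far",594,215),("lip inner far",578,208)): print(nm,np.round(inplane(f,(260+u/4,90+v/4),100),1))
g=load("pics/top15.npz")
crop(g,255,140,340,195,9,"pics/c28.png")
for u,v,yr in ((265.5,150,100),(331,152,-100)): print(np.round(inplane(g,(u,v),yr),1))
E
```

```text
outer near [  53.7 -100.   170. ]
lip inner near [  39.5 -100.   170. ]
near bottom hinge [  46.7 -100.    74. ]
outer far [ 55.7 100.  171.1]
lip inner far [ 44.4 100.  172.4]
[ 45.9 100.  187.5]
[ 117.3 -100.   -82.1]
```

View pics/c28.png

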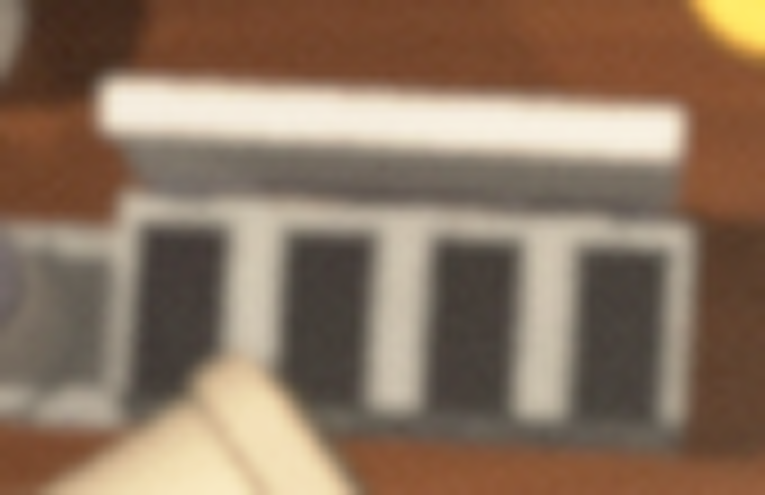

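```bash
cat > cov.py <<'E'
import sys; from slot import rk,A; from go import rows; import numpy as np
from bench import observe
st=observe(); print(np.round(st["position"],1),np.round(st["contact_force"],1),round(st["t"],1))
for a in sys.argv[1:]:
    xr,z=[float(v) for v in a.split(",")]; x,y=rk(xr,0); d,w,n,m=rows(x,y,z+173.4,A+np.pi/2); print(a,"tcp",np.round((x,y,z+173.4),1),"row",*np.round(d,4),*np.round(w,4),"n %.1f"%n)
E
python3 cov.py 82,238 82,152
```

```text
[442.  -26.9 409.8] [ 0.   0.5 -0.4] 35.0
82,238 tcp [703.7  33.6 411.4] row 0.1632 0.5119 -0.003 0.0006 0.0012 -0.0008 n 6.4
82,152 tcp [703.7  33.6 325.4] row 0.1635 0.5117 0.169 0.0006 0.0012 -0.0008 n 6.8
```

play_rows --rows "0.03 0.08 -0.02 0 0 0;0.06 0.16 -0.02 0 0 0;0.09 0.24 -0.02 0 0 0;0.12 0.32 -0.01 0 0 0;0.14 0.4 0 0 0 0;0.163 0.48 0 0 0 0;0.163 0.512 0 0 0 0;0.163 0.512 0 0 0 0;0.163 0.512 0 0 0 0;0.163 0.512 0 0 0 0" --fingers 0 --newtons 40

```text
t: 35.88
position: [703.8, 35.1, 407.3]
orientation: [0.734, 0.679, -0.001, -0.001]
contact_force: [0.6, 0.0, 0.6]
finger_gap: -0.1
```

```bash
python3 cov.py 80,152;  python3 - <<'E'
from pad import *
f=get("scene","scene29"); crop(f,260,40,460,190,4,"pics/scene29.png"); print(observe()["joint_positions"])
E
```

```text
[703.8  35.1 407.3] [0.6 0.  0.6] 35.9
80,152 tcp [701.7  33.8 325.4] row -0.0028 -0.0032 0.1638 -0.0024 -0.0 0.0007 n 2.0
[ 0.36950717  0.70996119 -0.88941039  1.06450552  0.53028399  1.58152613
  1.11414421]
```

View pics/scene29.png

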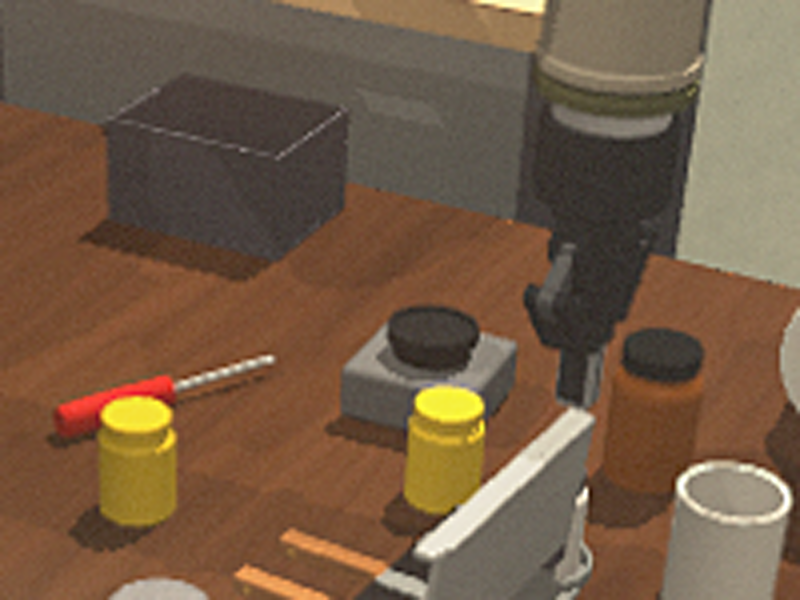

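play_rows --rows "-0.003 0 0.05 -0.002 0 0;-0.003 0 0.1 -0.002 0 0;-0.003 0 0.14 -0.002 0 0;-0.003 0 0.164 -0.002 0 0;-0.003 0 0.164 -0.002 0 0;-0.003 0 0.164 -0.002 0 0"

```text
t: 36.43
position: [703.1, 32.4, 328.6]
orientation: [0.735, 0.678, 0.001, 0.001]
contact_force: [1.0, -0.7, 0.2]
finger_gap: 0.2
```

```bash
python3 cov.py 64,152 54,152 40,151;  python3 - <<'E'
from pad import *
f=get("scene","scene30"); crop(f,320,90,460,200,5.5,"pics/scene30.png")
E
```

```text
[703.1  32.4 328.6] [ 1.  -0.7  0.2] 36.4
64,152 tcp [685.8  35.1 325.4] row 0.0027 -0.035 0.0062 0.002 0.0005 -0.0003 n 0.4
54,152 tcp [675.8  35.9 325.4] row 0.0026 -0.055 0.0062 0.002 0.0005 -0.0003 n 0.7
40,151 tcp [661.9  37.  324.4] row 0.0026 -0.083 0.0081 0.002 0.0005 -0.0003 n 1.0
```

View pics/scene30.png

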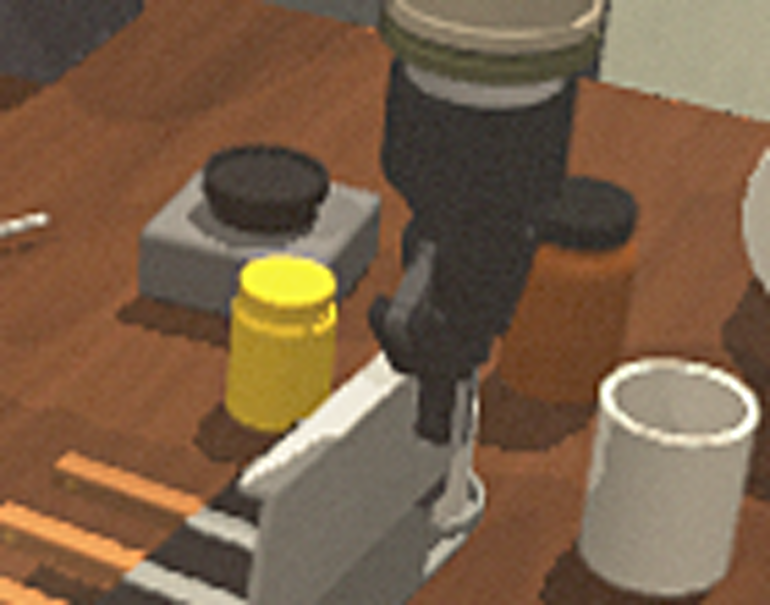

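play_rows --rows "0.003 -0.02 0.006 0 0 0;0.003 -0.04 0.008 0 0 0;0.003 -0.06 0.01 0 0 0;0.003 -0.08 0.011 0 0 0;0.003 -0.089 0.012 0 0 0;0.003 -0.089 0.012 0 0 0"

```text
t: 36.98
position: [659.1, 38.3, 324.1]
orientation: [0.735, 0.678, 0.002, 0.002]
contact_force: [0.3, 0.4, -0.4]
finger_gap: -0.4
```

```bash
python3 cov.py 27,146.5 16,141 -2,128 -15,110 -20,95 -23,86;  python3 - <<'E'
from pad import *
f=get("scene","scene31"); crop(f,320,90,460,200,5.5,"pics/scene31.png")
E
```

```text
[659.1  38.3 324.1] [ 0.3  0.4 -0.4] 37.0
27,146.5 tcp [648.9  38.  319.9] row -0.0022 -0.0204 0.0083 0.0041 0.0001 0.0003 n 0.3
16,141 tcp [637.9  38.9 314.4] row -0.0022 -0.0424 0.0192 0.0041 0.0001 0.0003 n 0.6
-2,128 tcp [620.   40.4 301.4] row -0.0022 -0.0786 0.045 0.0041 0.0001 0.0003 n 1.1
-15,110 tcp [607.   41.4 283.4] row -0.0022 -0.1048 0.0808 0.0041 0.0001 0.0003 n 1.6
-20,95 tcp [602.1  41.8 268.4] row -0.0022 -0.115 0.1107 0.0041 0.0001 0.0003 n 1.9
-23,86 tcp [599.1  42.  259.4] row -0.0021 -0.1211 0.1287 0.0041 0.0001 0.0003 n 2.1
```

View pics/scene31.png

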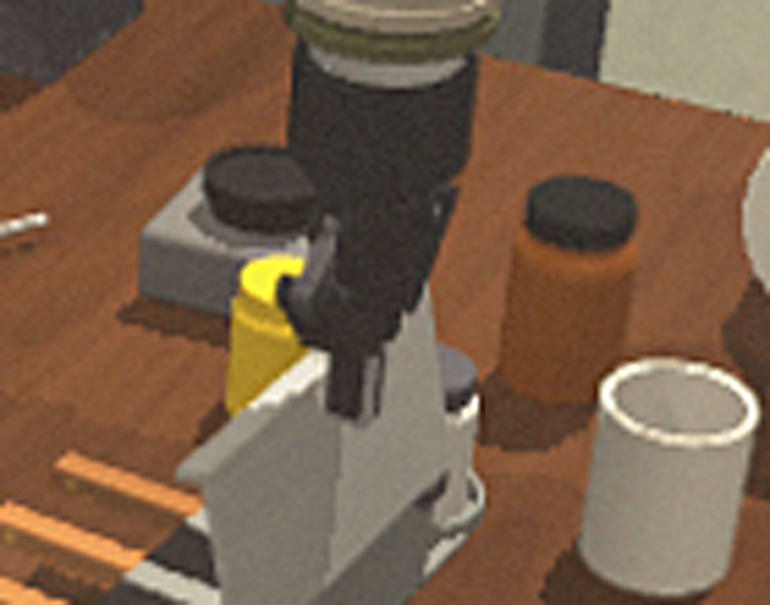

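The cover is tilting forward with the fingers behind it, so I follow the arc.

play_rows --rows "0 -0.02 0.008 0.002 0 0;0 -0.042 0.019 0.004 0 0;0 -0.06 0.03 0.004 0 0;0 -0.079 0.045 0.004 0 0;0 -0.092 0.062 0.004 0 0;0 -0.105 0.081 0.004 0 0;0 -0.105 0.081 0.004 0 0"

```text
t: 37.62
position: [606.5, 42.1, 280.3]
orientation: [0.735, 0.678, -0.002, -0.001]
contact_force: [-0.2, 0.4, -0.5]
finger_gap: -0.2
```

```bash
python3 cov.py -20,95 -23,85 -23,80;  python3 - <<'E'
from pad import *
f=get("scene","scene32"); crop(f,320,90,460,200,5.5,"pics/scene32.png")
E
```

```text
[606.5  42.1 280.3] [-0.2  0.4 -0.5] 37.6
-20,95 tcp [602.1  41.8 268.4] row -0.0012 -0.0086 0.0238 -0.0031 0.0006 0.0003 n 0.3
-23,85 tcp [599.1  42.  258.4] row -0.0012 -0.0145 0.0439 -0.0031 0.0006 0.0003 n 0.6
-23,80 tcp [599.1  42.  253.4] row -0.0012 -0.0145 0.0539 -0.0031 0.0006 0.0003 n 0.7
```

View pics/scene32.png

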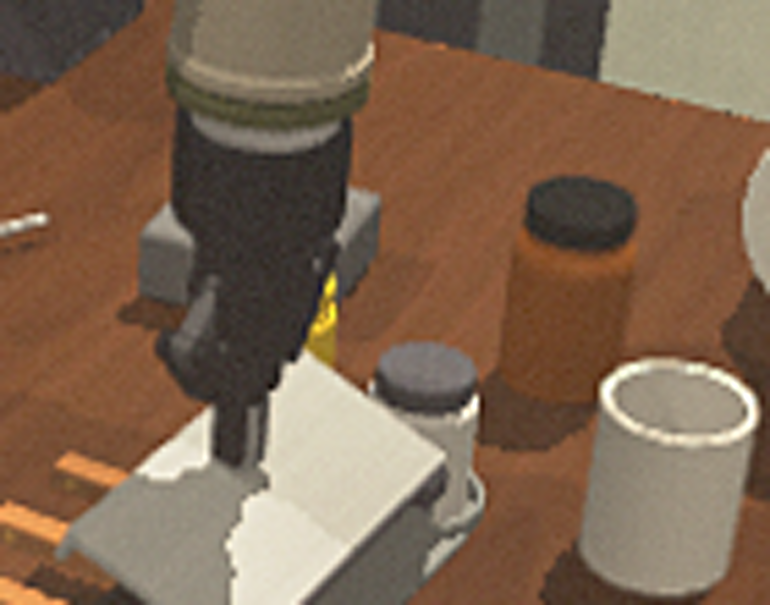

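play_rows --rows "0 -0.005 0.012 0 0 0;0 -0.009 0.024 0 0 0;0 -0.012 0.034 0 0 0;0 -0.014 0.044 0 0 0;0 -0.014 0.048 0 0 0;0 -0.014 0.048 0 0 0"

```text
t: 38.17
position: [599.8, 42.6, 256.4]
orientation: [0.735, 0.678, -0.002, -0.001]
contact_force: [0.1, -0.1, -0.1]
finger_gap: -0.2
```

play_rows --rows "0 0 0.003 0 0 0;0 0 0.006 0 0 0;0 0 0.008 0 0 0;0 0 0.008 0 0 0"

```text
t: 38.5
position: [599.7, 42.8, 254.5]
orientation: [0.735, 0.678, -0.002, -0.001]
contact_force: [-7.3, -1.6, 13.1]
finger_gap: 0.2
```

play_rows --rows "0 0 0.001 0 0 0;0 0 0.001 0 0 0;0 0 0.001 0 0 0;0 0 0.001 0 0 0"

```text
t: 38.83
position: [599.6, 42.9, 254.5]
orientation: [0.735, 0.678, -0.002, -0.001]
contact_force: [-9.4, -2.4, 17.6]
finger_gap: 0.3
```

play_rows --rows "0 0 -0.03 0 0 0;0 0 -0.08 0 0 0;0 -0.02 -0.16 0 0 0;0 -0.06 -0.24 0 0 0;0 -0.1 -0.3 0 0 0;0 -0.16 -0.32 0 0 0;0 -0.22 -0.32 0 0 0;0 -0.22 -0.32 0 0 0;0 -0.22 -0.32 0 0 0"

```text
t: 39.58
position: [489.6, 51.7, 413.4]
orientation: [0.735, 0.678, -0.002, 0.001]
contact_force: [1.0, -1.4, -0.6]
finger_gap: -0.2
```

```bash
python3 - <<'E'
from pad import *
f=get("wrist","w33"); crop(f,0,0,640,400,1.2,"pics/w33.png"); s=observe(); print(s["position"],s["finger_gap"],s["t"])
f=get("scene","scene33"); crop(f,260,90,460,240,4,"pics/scene33.png")
E
```

```text
[490.53760504  51.09037918 413.31208857] -0.012047386106395528 39.6333
```

View pics/w33.png

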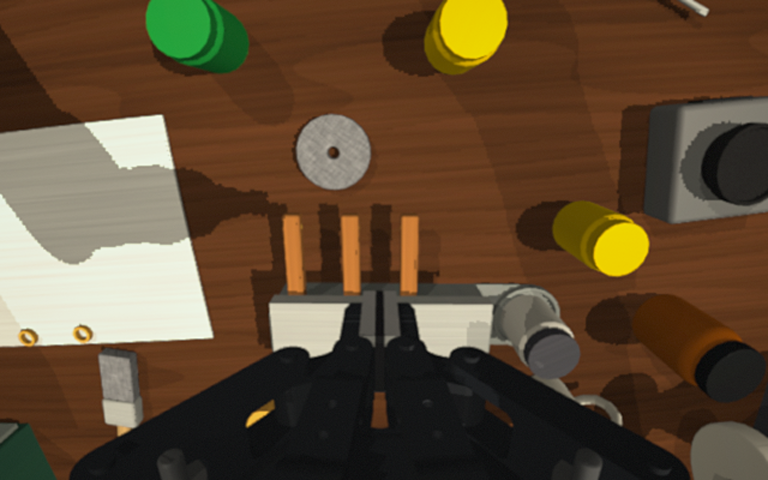

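View pics/scene33.png

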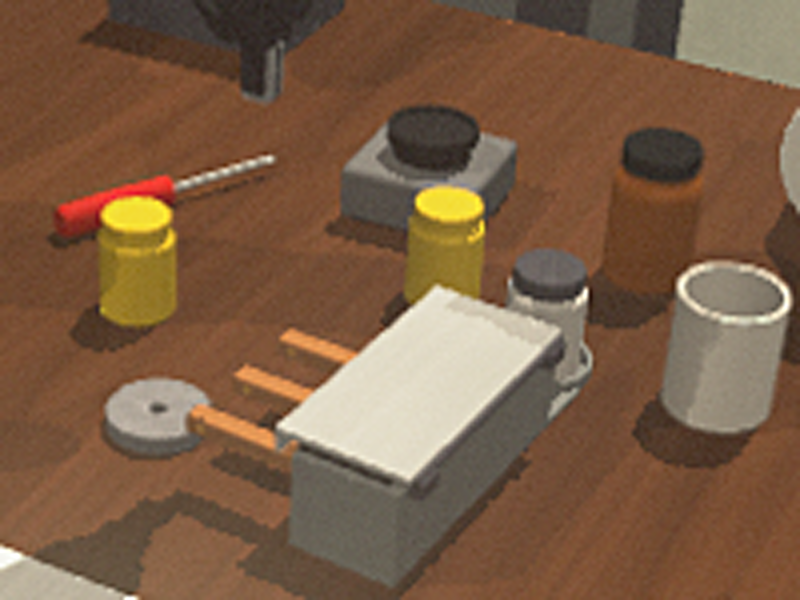

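The cover lies level on the rack, the three handles protrude evenly at (293,253), (350,253) and (410,253), and the jar is in the seat at (550,350). One last numeric check.

```bash
python3 - <<'E'
from pad import *
from slot import O,A
c,s=np.cos(A),np.sin(A); R=np.array([[c,s],[-s,c]])
f=load("pics/w33.npz")
for u,v in ((292,215),(350,215),(410,216)): print("tail rack xy",np.round(R@(onz(f,(u/1.2,v/1.2),54)[0,:2]-O),1),"(home: x=-127.5)")
g=load("pics/scene33.npz")
o=np.r_[R@(g["cam_to_world"][:2,3]-O),g["cam_to_world"][2,3]]
for nm,u,v,y in (("near edge",277,434,-100),("far edge",437,286,100),("near hinge side",412,478,-100)):
    d=ray(g,[(260+u/4,90+v/4)])[1][0]; dr=np.r_[R@d[:2],d[2]]; print(nm,np.round(o+(y-o[1])/dr[1]*dr,1))
# jar cap centre in scene: cap top z=84
p=onz(g,[(260+550/4,90+266/4)],84)[0]; q=R@(p[:2]-O); print("jar rack",np.round(q,1),"seat 0,163")
t=get("top","t34"); crop(t,230,120,460,250,3.4,"pics/t34.png"); s_=observe(); print(s_["contact_force"],s_["t"])
E
```

```text
tail rack xy [-127.8  -79.2] (home: x=-127.5)
tail rack xy [-127.9  -26.8] (home: x=-127.5)
tail rack xy [-127.2   27.2] (home: x=-127.5)
near edge [ -50.  -100.    76.5]
far edge [-50.  100.   81.4]
near hinge side [  44.  -100.    83.2]
jar rack [  2.9 164. ] seat 0,163
[ 0.49609496 -0.91368693 -0.65439086] 39.7333
```

View pics/t34.png

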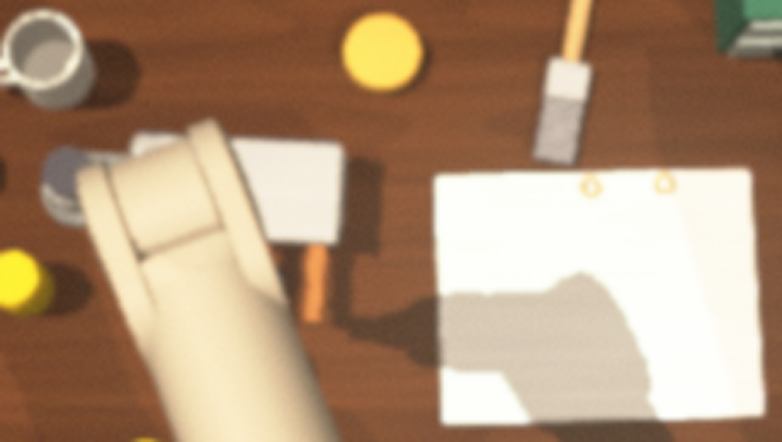

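```bash
python3 -c "
from bench import hand_in; print(hand_in())"
```

```text
the job is handed in; nothing more can be done
None
```

The lapping kit is made up and handed in at about 40 s of the 210 s allowed; the hand-in reports no verdict.

**What I did**
- **Shaker:** I pressed the white jar upright on the head until it stopped at about 10 mm of travel. I held it there for more than 1 s at about 20 N.
- **Jar:** I stood it in the rack's round seat.
- **Paddles:** I slid the three paddles present into slots 2, 1 and 0, each until the shoulder met the face at 10 to 13 N. The middle paddle had been knocked aside, so I measured it again before gripping it.
- **Cover:** I pushed it over from behind and pressed it down until it stopped, with the fingertips at 81 mm, which is the closed height.

**Last checks**
- **Handle ends:** they lie at rack x = -127.2 to -127.9 mm, where fully home is -127.5.
- **Jar:** it read about 3 mm from the seat's centre, inside the rim.
- **Cover:** it looks level. One scene-camera reading of its near corner came out 4.5 mm low (76.5 instead of 81 mm). I take that as pixel error, because the far corner (81.4 mm) and the contact height both agreed with closed.
- **Rest of the bench:** the shaker's head looks up again, no paddle is left on the plate, the arm touches nothing, and the bystanders seen in the last pictures are where they were.
- **Calibration:** the wrist and top cameras disagreed by up to about 4.5 mm at some points, and I corrected a wrist-camera sideways bias of about 1 to 2 mm.

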